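Break down the pile of control gear and load it into the lamp bodies and the gear tray

TASK

Take the pile of control gear apart and load it: lay the silver driver flat in the seat of the white oval lamp body and the white driver flat in the seat of the blue round one, both between the corner ribs. The yellow battery and the black module go side by side across the steel gear tray, the battery against the tray's end wall and the module next to it; then push the sliding stop with the red grip up until all is snug. Set the parts down without dropping them, and leave the oil bottle and the loose lampholder where they are.

Things in the scene. Friction and masses are not known exactly. Their poses are not given: they have to be found in the camera images.
- battery_mid (a point): Yellow battery pack, 130 x 38 x 20 mm (x long, y wide, z high): two rounded rows of cells side by side in yellow wrap. The point is its centre, half-way up. z points up; x lies along its length. 0.16 to 0.26 kg. Starts in the upper layer of the pile.
- module_mid (a point): Black emergency module with green terminals, 36 mm wide (y) and 28 mm high; body 118 mm long (x), 130 mm over the thin fixing ears at its ends. The point is its centre, half-way up. About 0.11 to 0.18 kg. Starts in the upper layer of the pile.
- silver_driver_mid (a point): Silver LED driver with black ends, orange label and orange terminals, 40 mm wide (y) and 30 mm high; body 118 mm long (x), 130 mm over the thin fixing ears at its ends. The point is its centre, half-way up. About 0.18 to 0.29 kg. Starts in the lower layer of the pile.
- white_driver_mid (a point): White LED driver with blue label and blue terminals, the same shape and size as the silver one (130 x 40 x 30 mm). The point is its centre, half-way up. About 0.14 to 0.23 kg. Starts in the lower layer of the pile. The pile: on a brown cardboard pad 5 mm thick the two drivers lie parallel, 80 mm from centre line to centre line, and on top of them the battery and the module lie crosswise, also parallel and 80 mm apart, all four about centred on the pad.
- oval_body: White oval lamp body, an open pan 216 mm (x) by 136 mm (y), fixed to the bench. Origin: centre of its underside, z up. Floor 4 mm thick, side wall 30 mm high and 4 mm thick. On the floor, in its middle, is a driver seat: a rectangle 150 mm (along x) by 60 mm (along y) marked by four corner ribs 7 mm high, open between the corners. The driver lies in it with its long axis along this x (either way round), 10 mm of play all round.
- round_body: Blue round lamp body, an open pan 212 mm across the rim and 196 mm at the foot, fixed to the bench. Origin: centre of its underside, z up. Floor 4 mm thick, side wall 26 mm high and 4 mm thick. On the floor, in its middle, is a driver seat: a rectangle 150 mm (along x) by 60 mm (along y) marked by four corner ribs 7 mm high, open between the corners. The driver lies in it with its long axis along this x (either way round), 10 mm of play all round.
- gear_tray: Grey steel gear tray, 200 mm (x) by 158 mm (y), fixed to the bench. Origin: on its underside, z up. Floor 3 mm thick (its top at z = 3 mm). The end wall, 25 mm high, is at the -x end with its inner face at x = -95 mm; the side walls, 14 mm high, have their inner faces at y = +76 and -76 mm; the +x end is open. Battery and module lie in it side by side with their long axes along this y.
- stop (a joint): Sliding stop of the gear tray (m): 0 = back at the open end, grows toward the end wall, to 0.115. Its pushing face (126 mm wide, 27 high) is at tray x = 75 mm minus this; snug = 0.096. 2 N of friction; stays where left. Red grip on it: 12 mm thick along tray x, centre at x = 84 mm minus this, y = 0; 44 mm wide; top 59 mm above the tray's underside. Pinch its top along x, above the module, or push.
- oil_bottle: Bystander: small white plastic bottle, 38 mm across, 100 mm tall, standing on the bench. Origin: centre of its underside.
- lampholder: Bystander: white ceramic lampholder, 49 mm across, 45 mm tall, standing on the bench. Origin: centre of its underside.
There are look-alikes about, which are no part of the job. Of the things shaped like the oval_body, the white one is meant.

How it is judged:
By the outcome, as a careful person would: the job done as asked, in the order asked, and still so for the second after the job is handed in, with the robot touching nothing.
It also fails if it takes over 128 s, if anything falls off the work surface, if the arm or the gripper's body presses on something with over 40 N, if the wrist force passes 120 N, or if a joint passes its speed limit or range.

ROBOT

A 7-joint arm with a two-finger parallel gripper is mounted at the origin on the work surface. World frame = base frame: x ahead of the robot, y to its left, z up, the work surface at z = 0. Lengths are in m, angles in rad, forces in N, time in s.
With the tool pointing down it reaches from about 0.425 to 0.925 m from the base axis. Payload 6.8 kg.
Tool frame: the origin (TCP) lies midway between the tips of the shut fingers; the grasp point (between the pads) lies 19 mm behind it; z points along the fingers, y is the direction in which the jaws open and shut (so a half turn about z gives the same grasp; the last joint's range is limited). The gripper opens to 85 mm and grips with 20 to 120 N. Pads are 22 mm wide; open, the fingers measure 114 mm over their backs; the gripper's body (76 mm by 85 mm) begins 54 mm behind the grasp point. The pads swing forward as they close: fully open they stand 13 mm farther back than shut.
Start: joints at [-1.21, 0.477, 0.022, 1.555, -0.011, 1.109, -0.083], TCP at [0.305, 0.602, 0.231] pointing down, gripper open.
Joint ranges: [-2.96, 2.96], [-0.34, 2.1], [-1.41, 1.46], [0.24, 2.44], [-1.37, 4.51], [0.17, 1.92], [-2.96, 2.96]. Speed limits (rad/s): [2.39, 2.39, 3.14, 3.14, 3.14, 3.14, 3.14].

INTERFACE

Orientations are given as a unit quaternion [w, x, y, z].
In Python, from station import bot, vision gives the robot as it stands.
- The arm moves only by the tool move_arm, never from a script. Its argument "increments" is text: rows parted by semicolons, each of 7 numbers parted by spaces: the opening, from 0 (shut) to 1 (fully open), then the shift along the world's x, y, z in mm, then the turn, a rotation vector about the world's x, y, z in rad. In form: grip x y z rx ry rz; .... A call has exactly 8 rows; each row shifts and turns the commanded pose from where the row before left it; what a row does not reach is not made up. A row lasts 1/8 s, in which the tool goes at most 62.5 mm and 10.7 degrees, less where a joint would pass 70% of its speed; a pose out of reach is approached as far as the arm can. A call with a gripper value outside its range is refused whole. The fingers move at their own pace and stop on an object; "newtons" is the grip in N (left out, the last holds). Time passes only in rows, so rows that do not move let the fingers close, or fill a call up. It gives the time, the measured TCP pose, the force and the opening at its end, in the units of the state.
- bot.get_obs(): the state, without advancing time (a new reading comes with each control period).
- vision.read_camera(name): name is "scene" or "top"; returns (picture, depth): 420x560x3 uint8, red, green, blue; 420x560 float32, m along the optical axis (not along the pixel's ray), 0 where there is no reading.
- vision.calibration(name): a dict with "fx", "fy", "cx", "cy" (pixels), "R" (3x3) and "t" (3): a world point X has camera coordinates R X + t. Camera axes: x right, y down, z forward; pixel columns grow to the right and rows downward; lengths in m; the calibration is good to about 2 mm. A picture is of the moment at which its call begins. calibration takes no time and is no camera call.
- bot.hand_in(): hands the job in, once; it reports no verdict.
The state is a dict: "t": time; "q": joint angles; "joint_vel": joint speeds; "joint_torque": joint torques, N m; "eef_pos": TCP position; "tool_rot": TCP orientation; "contact_force": force on the tool from outside, world axes, zero at the start; "torque": the same for the moment, N m; "gripper_width": opening from 0.0 (shut) to 1.0 (fully open).
Only numpy, scipy, OpenCV 4.12 (cv2) and the standard library are available. Lean on these libraries where they do the work, as an engineer would, in place of code of your own. Each camera call takes 0.05 s, during which the arm holds its last target.

## Working session

There is one attempt and no reset: what is moved stays moved. The work goes in short steps, Python scripts to look and compute and a tool call to move; the robot and the scene stay as the last step left them, time stands still between calls to the robot, and variables do not carry over. Pictures are saved under pics/ and viewed, and the job is handed in when it is done.

Besides the shell and the picture viewer there is one more tool, called after "Emit:" by a JSON object that holds its "op" and its "data". move_arm: Moves the arm, as the interface text tells. Its arguments: {"type":"object","properties":{"increments":{"type":"string"},"newtons":{"type":"number"}},"required":["increments"]}

```bash
mkdir -p pics; ls; cat > h.py <<'E'
import numpy as np, cv2
from station import bot, vision
def grab(tag):
    out={}
    for n in("scene","top"):
        p,d=vision.read_camera(n); out[n]=(p,d,vision.calibration(n))
        cv2.imwrite(f"pics/{tag}_{n}.png",p[:,:,::-1]); np.savez(f"{tag}_{n}.npz",p=p,d=d,**out[n][2])
    return out
def load(tag,n):
    z=np.load(f"{tag}_{n}.npz"); return z["p"],z["d"],z
def ray(c,u,v,z):
    R,t=c["R"],c["t"]; o=-R.T@t
    d=R.T@np.array([(u-c["cx"])/c["fx"],(v-c["cy"])/c["fy"],1]); return o+d*(z-o[2])/d[2]
def cloud(c,d):
    v,u=np.indices(d.shape); P=np.stack([(u-c["cx"])/c["fx"]*d,(v-c["cy"])/c["fy"]*d,d],-1)
    return (P-c["t"])@c["R"]
E
python3 - <<'E'
from h import *
o=grab("a")
for n in o:
    c=o[n][2]; print(n,c["fx"],-c["R"].T@c["t"],c["R"][2])
print(bot.get_obs())
E
```

```text
pics
scene 530.8427021145719 [ 1.12416851 -0.54712493  1.30984194] [-0.40958367  0.36062041 -0.83797025]
top 430.943389874232 [0.40496637 0.02596028 1.02684842] [ 0.12204427 -0.01777515 -0.99236548]
{'t': 0.1, 'q': array([-1.21008415,  0.47776244,  0.022352  ,  1.55633958, -0.01147799,
        1.10929047, -0.08310766]), 'joint_vel': array([-0.0010745 , -0.00105595, -0.00116057, -0.00266319,  0.00029712,
        0.00072133, -0.00145136]), 'joint_torque': array([ 3.93728682e-03, -5.97760427e+01,  1.61345132e+00, -2.81954849e+01,
        1.27504629e-02,  5.01527640e-03,  1.08142615e-05]), 'eef_pos': array([0.30476545, 0.60169096, 0.23039843]), 'tool_rot': array([-1.21987332e-04,  2.32258457e-01,  9.72653747e-01, -8.26789637e-04]), 'contact_force': array([-0.22539377,  0.31047849, -0.6231695 ]), 'torque': array([-0.01557572,  0.01767848, -0.00805256]), 'gripper_width': 0.9978552352135437}
```

View pics/a_top.png

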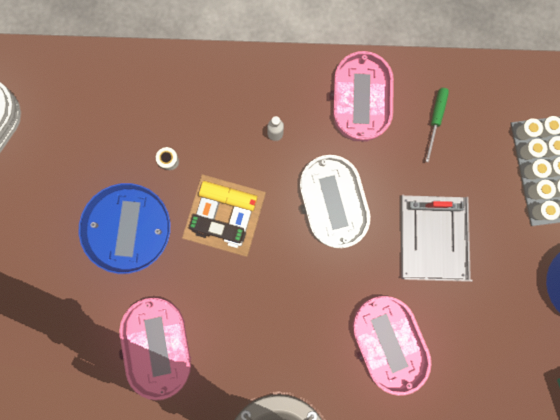

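View pics/a_scene.png

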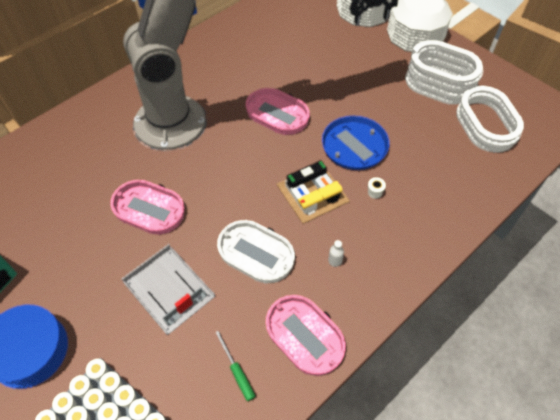

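Candidates for the oval body, in top-view pixels: white pan (335,201), pink pans (363,97), (155,348) and (391,345), and a white pile cut off at the left edge (0,110). I choose the white pan at (335,201). For the round body: blue pan (125,228) with a seat, or the blue stack at the right edge (555,283). I choose (125,228). The tray is at (436,238), with the red grip at (442,204). I'll check these in close crops.

```bash
python3 - <<'E'
from h import *
p,d,c=load("a","top")
im=p[:,:,::-1]
a=cv2.resize(im[170:260,175:275],None,fx=5,fy=5,interpolation=cv2.INTER_CUBIC)
b=cv2.resize(im[145:285,290:480],None,fx=4,fy=4,interpolation=cv2.INTER_CUBIC)
e=cv2.resize(im[175:280,70:180],None,fx=5,fy=5,interpolation=cv2.INTER_CUBIC)
cv2.imwrite("pics/c1.png",a);cv2.imwrite("pics/c2.png",b);cv2.imwrite("pics/c3.png",e)
X=cloud(c,d)
for u,v in[(335,201),(125,228),(436,248),(442,204),(228,195),(217,230),(206,210),(240,218),(275,120),(167,155),(250,240),(222,212),(30,200)]:
    print(u,v,X[v,u].round(3))
E
```

```text
335 201 [ 0.566 -0.127  0.001]
125 228 [0.489 0.372 0.   ]
436 248 [ 0.458 -0.369  0.003]
442 204 [ 0.555 -0.363  0.06 ]
228 195 [0.565 0.126 0.052]
217 230 [0.484 0.146 0.065]
206 210 [0.532 0.177 0.033]
240 218 [0.515 0.098 0.033]
275 120 [0.728 0.023 0.102]
167 155 [0.657 0.271 0.046]
250 240 [0.467 0.075 0.003]
222 212 [0.532 0.144 0.004]
30 200 [ 0.55   0.602 -0.001]
```

View pics/c1.png

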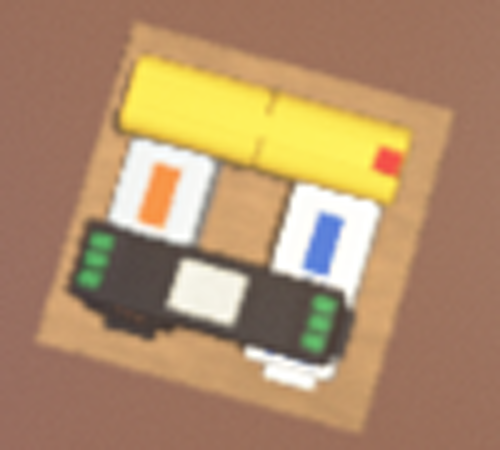

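View pics/c2.png

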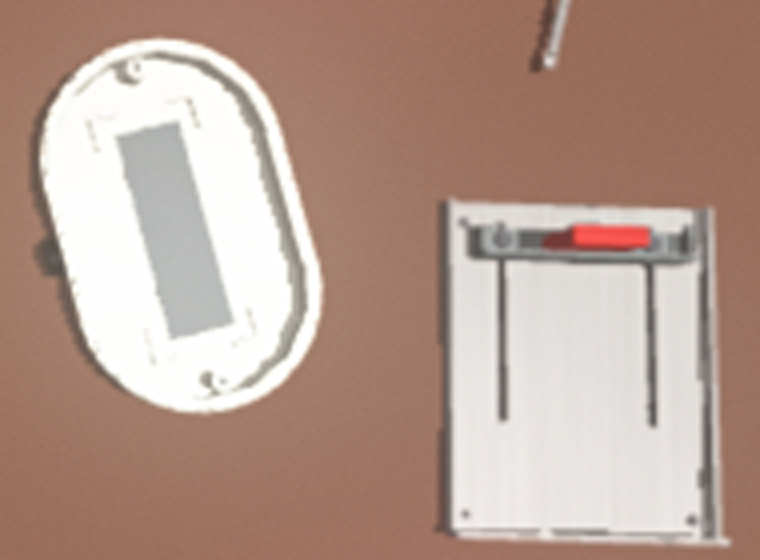

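View pics/c3.png

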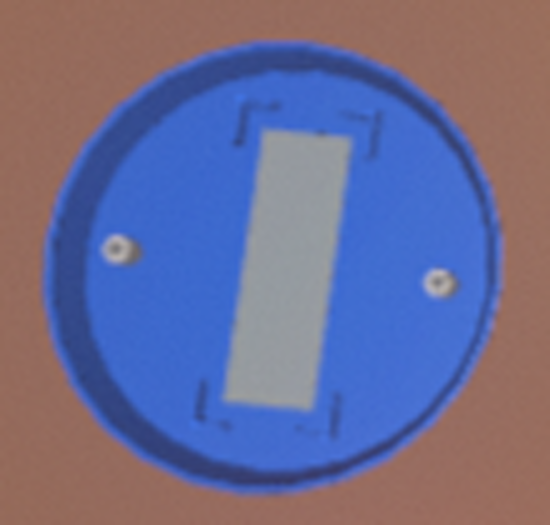

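The crops agree with the description: white pan with a grey seat plate, blue pan with a seat, and the tray with the stop at the top and the end wall at the bottom (towards the robot). In the pile, the battery is at the top and the module at the bottom, lying over the silver driver (orange, left) and the white driver (blue, right).

```bash
cat > m.py <<'E'
from h import *
import sys
def rect(m,c,z,name,d=None):
    k,l,s,_=cv2.connectedComponentsWithStats(m.astype(np.uint8)); 
    if k<2: print(name,"none"); return
    i=1+np.argmax(s[1:,4]); v,u=np.nonzero(l==i)
    P=np.array([ray(c,a,b,z)[:2] for a,b in zip(u,v)]).astype(np.float32)
    ctr,wh,_=r=cv2.minAreaRect(P*1000); b=cv2.boxPoints(r)
    e=[b[1]-b[0],b[2]-b[1]]; e=max(e,key=np.linalg.norm); yaw=np.degrees(np.arctan2(e[1],e[0]))%180
    print(name,s[i,4],"ctr",np.round(ctr,1),"size",np.round(sorted(wh),1),"yaw%.1f"%yaw, "pix",(u.mean().round(),v.mean().round()))
def region(m,c,X,lo,hi):
    return m&(X[...,2]>lo)&(X[...,2]<hi)
E
python3 - <<'E'
from m import *
for n in("top","scene"):
    p,d,c=load("a",n); X=cloud(c,d); x,y,z=X[...,0],X[...,1],X[...,2]
    h=cv2.cvtColor(p,cv2.COLOR_RGB2HSV); H,S,V=h[...,0],h[...,1].astype(int),h[...,2].astype(int)
    box=lambda x0,x1,y0,y1:(x>x0)&(x<x1)&(y>y0)&(y<y1)
    pile=box(.4,.65,.02,.25)
    print(n)
    rect(pile&(z>.042)&(H>20)&(H<35)&(S>120),c,.050,"bat")
    rect(pile&(z>.045)&(x<.525),c,.063,"mod")
    rect(pile&(z>.022)&(z<.042),c,.035,"drv")
    rect(pile&(H<18)&(S>160)&(z<.042)&(z>.025),c,.035,"orange")
    rect(pile&(H>95)&(H<125)&(S>110)&(z<.042)&(z>.02),c,.035,"bluelabel")
    rect(pile&(abs(z-.004)<.012)&(H<20)&(S>80)&(V>140),c,.005,"pad")
    rect(box(.3,.7,.22,.52)&(H>100)&(H<125)&(S>100),c,.026,"round all")
    rect(box(.42,.56,.30,.44)&(S<60)&(V>100)&(V<200),c,.004,"round plate")
    rect(box(.49,.66,-.2,-.07)&(S<60)&(V>90)&(V<190),c,.004,"oval plate")
    rect(box(.4,.75,-.28,.0)&(V>120)&(S<60),c,.034,"oval all")
    rect(box(.5,.6,-.45,-.28)&((H<8)|(H>172))&(S>150)&(z>.045),c,.059,"grip")
    rect(box(.3,.65,-.5,-.25)&(S<70),c,.003,"tray")
E
python3 - <<'E'
from m import *
for n,(a,b,e,f) in {"top":(180,300,390,480),"scene":(230,345,110,230)}.items():
    p,d,c=load("a",n); cv2.imwrite(f"pics/tray_{n}.png",cv2.resize(p[a:b,e:f,::-1],None,fx=5 if n=="top" else 5,fy=5,interpolation=cv2.INTER_CUBIC))
E
```

```text
top
bat 858 ctr [564.8 127.3] size [ 36.8 130.2] yaw75.3 pix (np.float64(226.0), np.float64(195.0))
mod 873 ctr [488.5 148.8] size [ 36.8 119.5] yaw75.4 pix (np.float64(216.0), np.float64(228.0))
drv 393 ctr [497.5 103.3] size [43.2 84.8] yaw166.6 pix (np.float64(239.0), np.float64(221.0))
orange 42 ctr [534.9 176.2] size [ 8.8 24.2] yaw164.1 pix (np.float64(207.0), np.float64(209.0))
bluelabel 50 ctr [514.4  99.9] size [ 9.9 25.8] yaw166.0 pix (np.float64(239.0), np.float64(218.0))
pad 6988 ctr [524.6 134.7] size [229.4 249.2] yaw0.0 pix (np.float64(227.0), np.float64(217.0))
round all 5387 ctr [487.8 365.8] size [207.  209.3] yaw3.0 pix (np.float64(123.0), np.float64(228.0))
round plate 905 ctr [487.8 365.8] size [ 39.7 128. ] yaw175.3 pix (np.float64(127.0), np.float64(229.0))
oval plate 643 ctr [ 567.9 -120. ] size [ 38.1 115.2] yaw15.1 pix (np.float64(332.0), np.float64(198.0))
oval all 5077 ctr [ 561.7 -120.6] size [146.3 224.1] yaw16.0 pix (np.float64(334.0), np.float64(201.0))
grip 92 ctr [ 555.6 -363.9] size [ 9.2 41.7] yaw91.4 pix (np.float64(442.0), np.float64(204.0))
tray
[... 595 characters left out ...]
tr [527.  132.7] size [233.1 252.7] yaw0.2 pix (np.float64(310.0), np.float64(200.0))
round all 2377 ctr [492.3 361.5] size [206.9 215.3] yaw136.4 pix (np.float64(355.0), np.float64(142.0))
round plate 347 ctr [487.6 366. ] size [ 36.1 123.9] yaw175.3 pix (np.float64(355.0), np.float64(145.0))
oval plate 507 ctr [ 563.4 -120.9] size [ 36.2 123.9] yaw15.6 pix (np.float64(256.0), np.float64(253.0))
oval all 3548 ctr [ 567.2 -125.1] size [153.3 226.9] yaw15.2 pix (np.float64(256.0), np.float64(251.0))
grip 84 ctr [ 562.4 -366.3] size [14.3 42. ] yaw90.0 pix (np.float64(182.0), np.float64(301.0))
tray 4260 ctr [ 477.9 -362.2] size [164.3 218. ] yaw179.7 pix (np.float64(167.0), np.float64(288.0))
```

View pics/tray_scene.png

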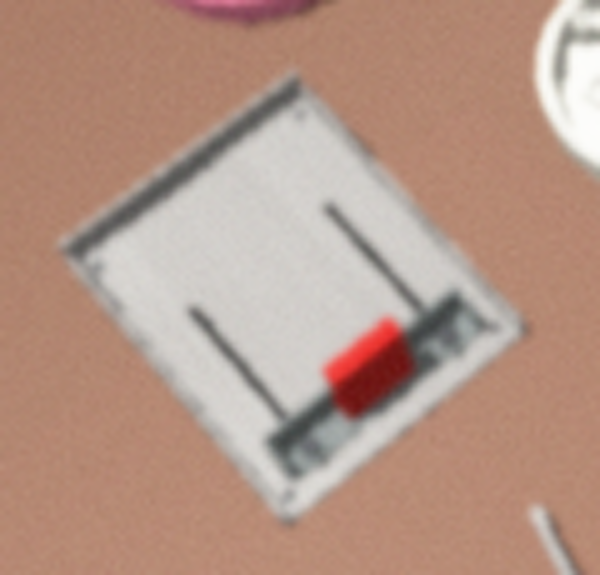

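View pics/tray_top.png

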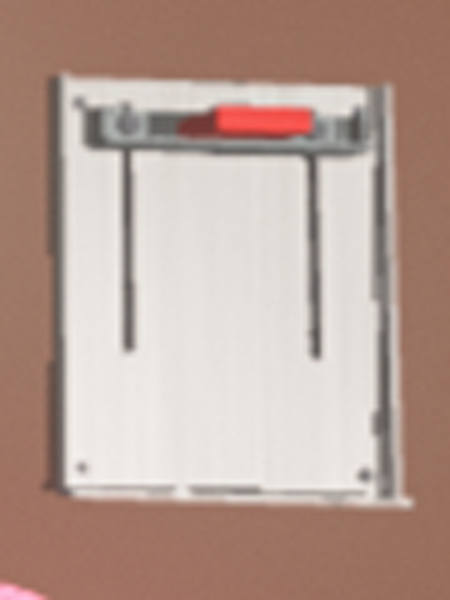

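```bash
python3 - <<'E'
from m import *
_,_,c=load("a","top")
f=lambda u,v,z:(ray(c,390+u/5,180+v/5,z)*1000).round(1)[:2]
print("top endwall L,R @25",f(70,495,.025),f(410,503,.025))
print("L wall far/near @14",f(63,75,.014),f(63,485,.014)," R wall",f(389,88,.014),f(399,495,.014))
print("far floor edge @3",f(70,80,.003),f(370,85,.003))
print("grip corners @59",[f(*q,.059) for q in((217,108),(313,108),(313,133),(217,133))])
_,_,c=load("a","scene")
f=lambda u,v,z:(ray(c,110+u/5,230+v/5,z)*1000).round(1)[:2]
print("scene endwall",f(297,70,.025),f(62,245,.025))
print("far corners @3/14",f(523,328,.014),f(290,518,.014), f(523,328,.003),f(290,518,.003))
print("grip top",[f(*q,.059) for q in((325,372),(388,318),(412,350),(352,412),(412,340),(350,402))])
# depth slices
for n in("top","scene"):
    p,d,c=load("a",n); X=cloud(c,d); x,y,z=X[...,0],X[...,1],X[...,2]
    b=(x>.33)&(x<.62)&(y<-.25)&(y>-.48)
    for lo,hi,nm in((.019,.029,"z~25"),(.011,.018,"z~14"),(.053,.07,"grip")):
        m=b&(z>lo)&(z<hi); q=X[m]*1000
        if nm=="z~25": q=q[q[:,0]<420]
        if nm=="z~14": q=q[(q[:,1]<-430)|(q[:,1]>-300)]
        print(n,nm,len(q),np.percentile(q[:,0],[2,50,98]).round(1),np.percentile(q[:,1],[2,50,98]).round(1))
    rr=b&(x<.56)&(z>.015)&(z<.035)
    q=X[rr]*1000; q=q[q[:,0]>500]; print(n,"stop body",np.percentile(q[:,0],[2,50,98]).round(1),np.percentile(q[:,1],[2,50,98]).round(1))
E
```

```text
top endwall L,R @25 [ 383.3 -284.7] [ 382.9 -443.3]
L wall far/near @14 [ 582.1 -287.5] [ 387.6 -284.8]  R wall [ 579.7 -444.9] [ 386.3 -443.4]
far floor edge @3 [ 581.6 -294.2] [ 582.8 -440.7]
grip corners @59 [array([ 560.7, -344.2]), array([ 561.8, -388.5]), array([ 550.2, -388.2]), array([ 549.1, -344. ])]
scene endwall [ 387.7 -284. ] [ 387.6 -439.9]
far corners @3/14 [ 588.7 -288. ] [ 588.2 -440.1] [ 584.1 -285.8] [ 583.7 -439.2]
grip top [array([ 557.4, -385.2]), array([ 555.8, -343.9]), array([ 578.1, -345.7]), array([ 583.8, -388.2]), array([ 573.8, -342.4]), array([ 578.9, -385.7])]
top z~25 94 [331.1 385.5 386.9] [-435.2 -352.5 -262. ]
top z~14 312 [388.9 484.3 578.6] [-443.2 -288.9 -283.7]
top grip 105 [552.  557.7 563.1] [-384.3 -363.6 -341.7]
top stop body [505.5 549.8 559.5] [-440.7 -356.8 -284.9]
scene z~25 130 [332.  385.3 389. ] [-435.9 -349.8 -255.6]
scene z~14 167 [335.5 483.3 581.1] [-442.7 -294.2 -257. ]
scene grip 84 [551.  558.8 564.3] [-384.9 -364.9 -344. ]
scene stop body [509.5 550.7 559.1] [-441.4 -386.  -286.7]
```

Estimates (mm), with the two views compared:

| Item | Position | Long-axis yaw |
|---|---|---|
| Battery | (565,127) | 75.3° |
| Module | (488.5,149), 79 mm from the battery (80 expected) | 75.3° |
| Oval seat | about (564,-121) | 15.3° |
| Round seat | (488,366) | 175.3° |
| Tray end wall inner face | x≈388, tray y≈-364 | tray yaw ≈ 0° |
| Grip | x≈557 | – |

Next I approach the battery. The jaw direction has to go from 63.2° to -14.7°.

Emit:
{"op": "move_arm", "data": {"increments": "0.75 26 -47.5 0 0 0 -0.17; 0.75 26 -47.5 0 0 0 -0.17; 0.75 26 -47.5 0 0 0 -0.17; 0.75 26 -47.5 0 0 0 -0.17; 0.75 26 -47.5 0 0 0 -0.17; 0.75 26 -47.5 0 0 0 -0.17; 0.75 26 -47.5 -10 0 0 -0.17; 0.75 26 -47.5 -10 0 0 -0.17", "newtons": 40}}

```text
t: 1.1
eef_pos: [0.5134, 0.2207, 0.2111]
tool_rot: [-0.0, 0.794, 0.608, 0.0]
contact_force: [0.9, 0.7, -0.1]
gripper_width: 0.749
```

```bash
cat > s.py <<'E'
from station import bot
import numpy as np
from scipy.spatial.transform import Rotation as R
o=bot.get_obs(); w,x,y,z=o["tool_rot"]; M=R.from_quat([x,y,z,w]).as_matrix()
print("t %.2f"%o["t"],"tcp",(o["eef_pos"]*1000).round(1),"jawyaw %.2f"%np.degrees(np.arctan2(M[1,1],M[0,1])),"zax",M[:,2].round(3),"F",o["contact_force"].round(1),"w %.3f"%o["gripper_width"],"q7 %.2f"%o["q"][6])
E
python3 s.py
```

```text
t 1.10 tcp [513.4 220.7 211.1] jawyaw -15.09 zax [ 0.  0. -1.] F [ 0.9  0.7 -0.1] w 0.749 q7 -0.63
```

Emit:
{"op": "move_arm", "data": {"increments": "0.75 20 -36 -20 0 0 0.007; 0.75 20 -36 -20 0 0 0; 0.75 11.5 -21.5 -20 0 0 0; 0.75 0 0 -40 0 0 0; 0.75 0 0 -30 0 0 0; 0.75 0 0 0 0 0 0; 0.75 0 0 0 0 0 0; 0.75 0 0 0 0 0 0"}}

```text
t: 2.1
eef_pos: [0.5655, 0.129, 0.0828]
tool_rot: [0.0, 0.79, 0.613, 0.001]
contact_force: [-0.6, 0.7, 0.2]
gripper_width: 0.754
```

```bash
python3 s.py; python3 - <<'E'
from h import *
o=grab("b"); p=o["top"][0]
cv2.imwrite("pics/b_crop.png",cv2.resize(p[150:270,160:300,::-1],None,fx=5,fy=5))
E
```

```text
t 2.10 tcp [565.5 129.   82.8] jawyaw -14.38 zax [ 0.002  0.001 -1.   ] F [-0.6  0.7  0.2] w 0.754 q7 -0.33
```

View pics/b_crop.png

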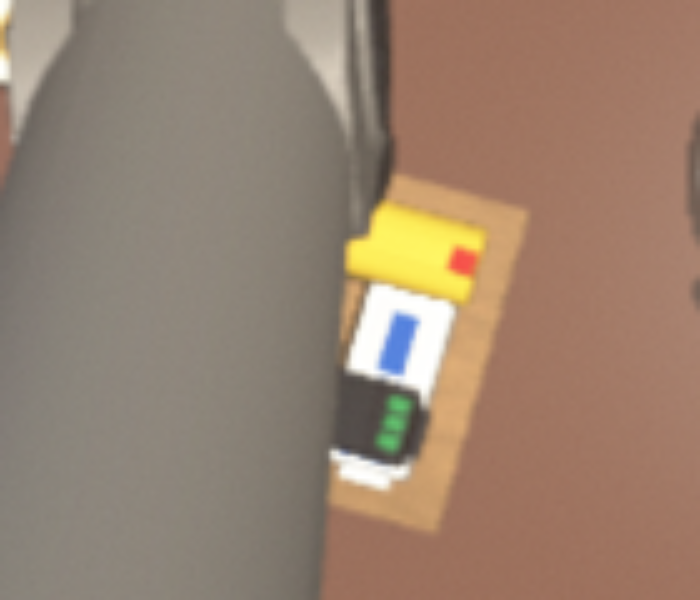

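The picture shows the pile undisturbed, with the yellow battery end at crop pixel (430,250); the arm hides the grasp itself. I'll descend straight down and close.

Emit:
{"op": "move_arm", "data": {"increments": "0.75 0 -1.5 -20 0 0 -0.006; 0.75 0 0 -15 0 0 0; 0.75 0 0 -12 0 0 0; 0.75 0 0 0 0 0 0; 0.3 0 0 0 0 0 0; 0.3 0 0 0 0 0 0; 0.3 0 0 0 0 0 0; 0.3 0 0 0 0 0 0", "newtons": 40}}

```text
t: 3.2
eef_pos: [0.565, 0.1273, 0.0349]
tool_rot: [0.0, 0.792, 0.611, 0.001]
contact_force: [-0.2, -1.3, 5.0]
gripper_width: 0.437
```

```bash
python3 s.py
```

```text
t 3.20 tcp [565.  127.3  34.9] jawyaw -14.73 zax [ 0.001  0.    -1.   ] F [-0.2 -1.3  5. ] w 0.437 q7 -0.30
```

Emit:
{"op": "move_arm", "data": {"increments": "0.3 0 0 5 0 0 0; 0.3 0 0 15 0 0 0; 0.3 0 0 30 0 0 0; 0.3 0 0 40 0 0 0; 0.3 0 0 40 0 0 0; 0.3 0 -10 0 0 0 0; 0.3 -5 -30 0 0 0 0.04; 0.3 -10 -40 0 0 0 0.04"}}

```text
t: 4.2
eef_pos: [0.5486, 0.0468, 0.1636]
tool_rot: [-0.0, 0.766, 0.643, -0.001]
contact_force: [0.3, -0.7, -1.7]
gripper_width: 0.436
```

```bash
python3 s.py; python3 - <<'E'
from h import *
o=grab("c")
E
```

```text
t 4.20 tcp [548.6  46.8 163.6] jawyaw -9.95 zax [-0.001 -0.    -1.   ] F [ 0.3 -0.7 -1.7] w 0.436 q7 -0.18
```

View pics/c_scene.png

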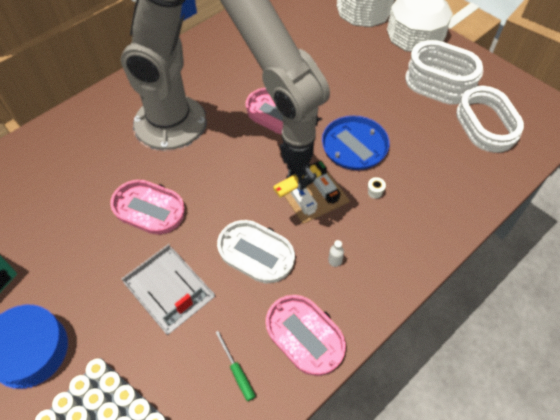

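The battery is held level in the jaws, at scene pixel (288,186). I carry it to the tray.

Emit:
{"op": "move_arm", "data": {"increments": "0.3 -15 -50 0 0 0 0.03; 0.3 -15 -55 0 0 0 0.03; 0.3 -15 -55 0 0 0 0.03; 0.3 -15 -55 0 0 0 0.03; 0.3 -15 -55 0 0 0 0.03; 0.3 -15 -55 0 0 0 0.027; 0.3 -15 -50 0 0 0 0; 0.3 -15 -36 -20 0 0 0"}}

```text
t: 5.3
eef_pos: [0.4287, -0.3668, 0.1447]
tool_rot: [0.001, 0.708, 0.706, -0.0]
contact_force: [0.9, -0.4, -2.5]
gripper_width: 0.435
```

Emit:
{"op": "move_arm", "data": {"increments": "0.3 0 0 -40 0 0 0; 0.3 0 0 -25 0 0 0; 0.3 0 0 0 0 0 0; 0.3 0 0 0 0 0 0; 0.3 0 0 0 0 0 0; 0.3 0 0 0 0 0 0; 0.3 0 0 0 0 0 0; 0.3 0 0 0 0 0 0"}}

```text
t: 6.3
eef_pos: [0.4296, -0.3638, 0.0795]
tool_rot: [0.0, 0.707, 0.707, 0.0]
contact_force: [-0.2, 0.8, -2.0]
gripper_width: 0.436
```

```bash
python3 s.py; python3 - <<'E'
from h import *
o=grab("d")
p=o["scene"][0]; q=o["top"][0]
cv2.imwrite("pics/d_s.png",cv2.resize(p[200:350,80:260,::-1],None,fx=4,fy=4,interpolation=2))
cv2.imwrite("pics/d_t.png",cv2.resize(q[170:310,380:540,::-1],None,fx=4,fy=4,interpolation=2))
E
```

```text
t 6.30 tcp [ 429.6 -363.8   79.5] jawyaw 0.00 zax [ 0. -0. -1.] F [-0.2  0.8 -2. ] w 0.436 q7 0.90
```

View pics/d_s.png

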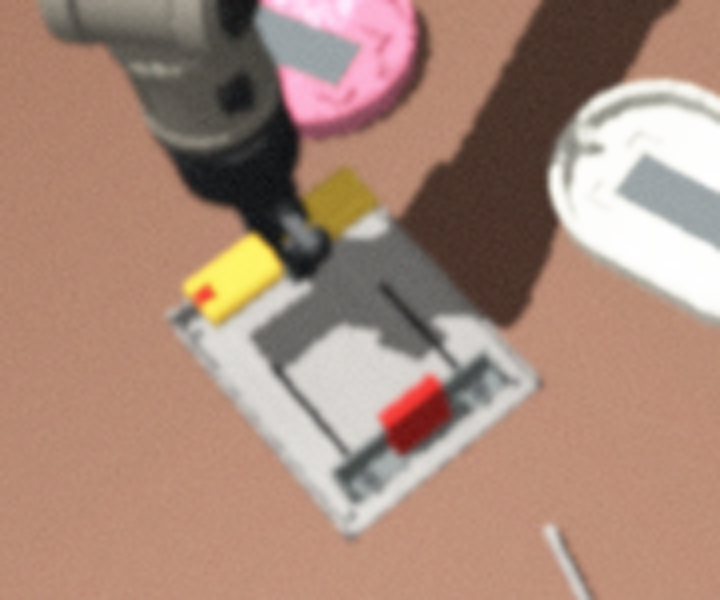

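View pics/d_t.png

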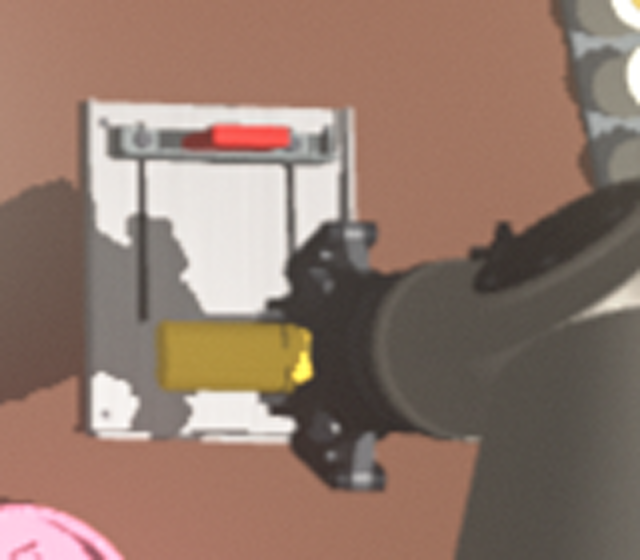

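```bash
python3 - <<'E'
from h import *
_,d,c=load("d","top")
print((ray(c,380+158/4,170+355/4,.09)*1000).round(1),(ray(c,380+200/4,170+320/4,.095)*1000).round(1),(ray(c,380+200/4,170+390/4,.095)*1000).round(1))
X=cloud(c,d); print(X[170+89,380+50]*1000)
_,d,c=load("d","scene")
print((ray(c,80+182/4,200+290/4,.095)*1000).round(1),(ray(c,80+218/4,200+325/4,.085)*1000).round(1),(ray(c,80+348/4,200+168/4,.095)*1000).round(1))
E
```

```text
[ 429.  -299.1   90. ] [ 448.3 -320.6   95. ] [ 410.6 -319.8   95. ]
[ 428.80991403 -319.55855921   96.79832023]
[ 417.9 -429.7   95. ] [ 448.4 -425.9   85. ] [ 418.6 -299.3   95. ]
```

Emit:
{"op": "move_arm", "data": {"increments": "0.3 0 0 -30 0 0 0; 0.3 0 0 -25 0 0 0; 0.3 0 0 -12 0 0 0; 0.3 0 0 -5 0 0 0; 0.3 0 0 -2 0 0 0; 0.3 0 0 0 0 0 0; 0.3 0 0 0 0 0 0; 0.3 0 0 0 0 0 0"}}

```text
t: 7.4
eef_pos: [0.4297, -0.3639, 0.0057]
tool_rot: [0.0, 0.707, 0.707, 0.0]
contact_force: [0.1, 0.2, -2.8]
gripper_width: 0.438
```

```bash
python3 s.py
```

```text
t 7.40 tcp [ 429.7 -363.9    5.7] jawyaw -0.00 zax [ 0.001 -0.    -1.   ] F [ 0.1  0.2 -2.8] w 0.438 q7 0.96
```

Emit:
{"op": "move_arm", "data": {"increments": "0.3 0 0 -1 0 0 0; 0.3 0 0 -1 0 0 0; 0.3 0 0 -0.5 0 0 0; 0.3 0 0 -0.5 0 0 0; 0.3 0 0 0 0 0 0; 0.3 0 0 0 0 0 0; 0.3 0 0 0 0 0 0; 0.3 0 0 0 0 0 0"}}

```text
t: 8.4
eef_pos: [0.4295, -0.3638, 0.003]
tool_rot: [-0.0, 0.707, 0.707, 0.0]
contact_force: [-1.6, 2.7, 8.1]
gripper_width: 0.431
```

```bash
python3 s.py
```

```text
t 8.40 tcp [ 429.5 -363.8    3. ] jawyaw -0.01 zax [ 0.     0.001 -1.   ] F [-1.6  2.7  8.1] w 0.431 q7 0.96
```

Contact (+8 N upward): the battery is down. I release with a small opening and rise.

Emit:
{"op": "move_arm", "data": {"increments": "0.5 0 0 0 0 0 0; 0.52 0 0 0 0 0 0; 0.53 0 0 0 0 0 0; 0.53 0 0 15 0 0 0; 0.53 0 0 30 0 0 0; 0.6 0 0 40 0 0 0; 0.75 0 30 45 0 0 0; 0.75 0 45 20 0 0 0"}}

```text
t: 9.4
eef_pos: [0.4304, -0.2901, 0.1556]
tool_rot: [0.002, 0.708, 0.706, 0.001]
contact_force: [0.3, 0.9, 0.2]
gripper_width: 0.75
```

```bash
python3 s.py
```

```text
t 9.40 tcp [ 430.4 -290.1  155.6] jawyaw -0.18 zax [ 0.004 -0.002 -1.   ] F [0.3 0.9 0.2] w 0.750 q7 0.70
```

```bash
python3 - <<'E'
from m import *
grab("e")
p,d,c=load("e","top"); X=cloud(c,d); x,y,z=X[...,0],X[...,1],X[...,2]
h=cv2.cvtColor(p,cv2.COLOR_RGB2HSV); H,S,V=h[...,0],h[...,1].astype(int),h[...,2].astype(int)
pile=(x>.4)&(x<.65)&(y>.02)&(y<.25)
rect(pile&(z>.045)&(x<.525),c,.063,"mod")
cv2.imwrite("pics/e_t.png",p[:,:,::-1])
E
```

```text
mod 875 ctr [488.4 148.7] size [ 38.8 119.3] yaw74.3 pix (np.float64(216.0), np.float64(228.0))
```

View pics/e_t.png

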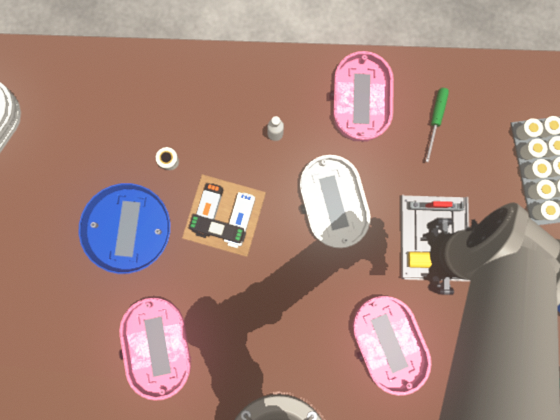

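View pics/e_scene.png

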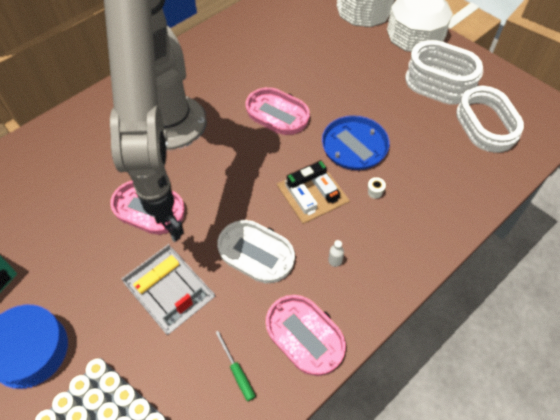

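The battery lies flat in the tray (scene (157,275)) and the rest of the pile is unmoved (module at top (216,228)). I go for the module at (488.5,148.8), jaw yaw -14.7°.

Emit:
{"op": "move_arm", "data": {"increments": "0.75 7 50 0 0 0 -0.035; 0.75 7 56 0 0 0 -0.035; 0.75 7 56 0 0 0 -0.035; 0.75 7 56 0 0 0 -0.035; 0.75 7 56 0 0 0 -0.035; 0.75 7 56 0 0 0 -0.035; 0.75 7 56 0 0 0 -0.033; 0.75 8 51 0 0 0 -0.01"}}

```text
t: 10.5
eef_pos: [0.4868, 0.1498, 0.1528]
tool_rot: [0.0, 0.791, 0.612, 0.0]
contact_force: [0.6, 0.0, 0.4]
gripper_width: 0.749
```

Emit:
{"op": "move_arm", "data": {"increments": "0.75 0 0 0 0 0 0; 0.75 0 0 -20 0 0 0; 0.75 0 0 -25 0 0 0; 0.75 0 0 -15 0 0 0; 0.75 0 0 0 0 0 0; 0.75 0 0 0 0 0 0; 0.75 0 0 0 0 0 0; 0.75 0 0 0 0 0 0"}}

```text
t: 11.5
eef_pos: [0.4868, 0.1484, 0.0929]
tool_rot: [0.0, 0.791, 0.612, 0.001]
contact_force: [0.6, 0.2, -0.9]
gripper_width: 0.747
```

```bash
python3 s.py
```

```text
t 11.50 tcp [486.8 148.4  92.9] jawyaw -14.49 zax [ 0.001  0.001 -1.   ] F [ 0.6  0.2 -0.9] w 0.747 q7 -0.44
```

Emit:
{"op": "move_arm", "data": {"increments": "0.75 1.5 0 -20 0 0 -0.003; 0.75 0 0 -20 0 0 0; 0.75 0 0 -11 0 0 0; 0.75 0 0 -6 0 0 0; 0.75 0 0 0 0 0 0; 0.3 0 0 0 0 0 0; 0.3 0 0 0 0 0 0; 0.3 0 0 0 0 0 0"}}

```text
t: 12.5
eef_pos: [0.4884, 0.1484, 0.036]
tool_rot: [0.0, 0.792, 0.611, 0.001]
contact_force: [-0.6, -0.3, 6.0]
gripper_width: 0.413
```

Emit:
{"op": "move_arm", "data": {"increments": "0.3 0 0 0 0 0 0; 0.3 0 0 5 0 0 0; 0.3 0 0 15 0 0 0; 0.3 0 0 30 0 0 0; 0.3 0 0 40 0 0 0; 0.3 0 0 30 0 0 0; 0.3 0 -10 0 0 0 0; 0.3 0 -30 0 0 0 0"}}

```text
t: 13.5
eef_pos: [0.4876, 0.1088, 0.1552]
tool_rot: [-0.0, 0.791, 0.612, 0.0]
contact_force: [-0.0, -0.6, -1.9]
gripper_width: 0.414
```

```bash
python3 s.py; python3 - <<'E'
from h import *
o=grab("f")
p=o["scene"][0]
cv2.imwrite("pics/f_s.png",cv2.resize(p[100:260,230:400,::-1],None,fx=4,fy=4,interpolation=2))
E
```

```text
t 13.50 tcp [487.6 108.8 155.2] jawyaw -14.49 zax [ 0.     0.001 -1.   ] F [-0.  -0.6 -1.9] w 0.414 q7 -0.42
```

View pics/f_s.png

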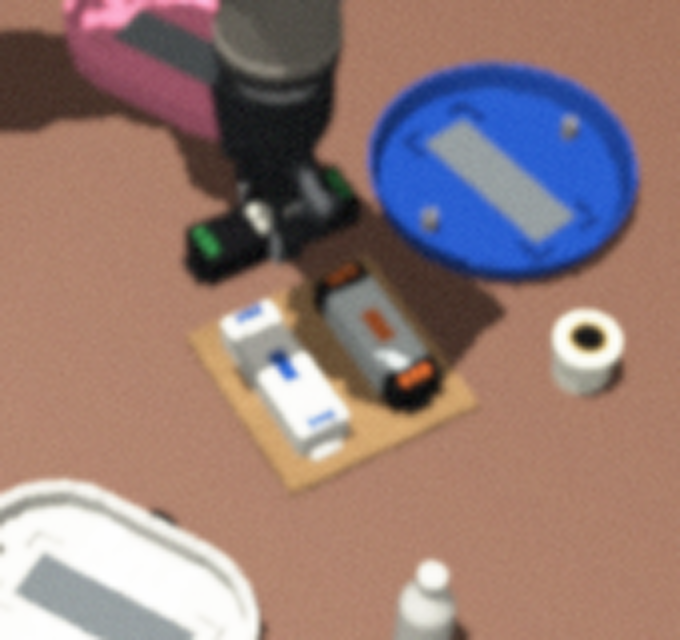

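The module is held level (crop (270,225)) and both drivers lie exposed on the pad. I check the battery and stop in the tray, then carry the module over.

```bash
cat > t.py <<'E'
from m import *
import sys
def tray(tag):
  for n in("top","scene"):
    p,d,c=load(tag,n); X=cloud(c,d); x,y,z=X[...,0],X[...,1],X[...,2]
    h=cv2.cvtColor(p,cv2.COLOR_RGB2HSV); H,S,V=h[...,0],h[...,1].astype(int),h[...,2].astype(int)
    b=(x>.37)&(x<.6)&(y<-.27)&(y>-.46)
    print(n)
    rect(b&(H>20)&(H<35)&(S>120),c,.018,"bat")
    rect(b&(V<70)&(z>.02)&(z<.045),c,.031,"mod-black")
    rect(b&((H<8)|(H>172))&(S>150)&(z>.052),c,.059,"grip")
def drivers(tag):
  for n in("top","scene"):
    p,d,c=load(tag,n); X=cloud(c,d); x,y,z=X[...,0],X[...,1],X[...,2]
    b=(x>.4)&(x<.65)&(y>.02)&(y<.25)&(z>.024)&(z<.045)
    print(n); rect(b&(y>.138+(x-.527)*-.26),c,.034,"silver"); rect(b&(y<.138+(x-.527)*-.26),c,.034,"white")
if __name__=="__main__":
    tray(sys.argv[1]); drivers(sys.argv[1])
E
python3 t.py f
```

```text
top
bat 815 ctr [ 430.1 -364.9] size [ 35.  132.3] yaw91.2 pix (np.float64(436.0), np.float64(260.0))
mod-black none
grip 80 ctr [ 555.6 -363.9] size [ 9.2 41.7] yaw91.4 pix (np.float64(442.0), np.float64(204.0))
scene
bat 578 ctr [ 434.  -363.1] size [ 38.  127.8] yaw89.8 pix (np.float64(157.0), np.float64(274.0))
mod-black none
grip 62 ctr [ 561.6 -365.6] size [12.2 40.6] yaw88.0 pix (np.float64(182.0), np.float64(300.0))
top
silver none
white 28 ctr [559.6  70.7] size [ 8.9 21.6] yaw8.7 pix (np.float64(252.0), np.float64(199.0))
scene
silver 500 ctr [536.6 173.3] size [ 46.3 124.6] yaw165.8 pix (np.float64(324.0), np.float64(182.0))
white 521 ctr [516.8  97.6] size [ 44.9 125.7] yaw165.5 pix (np.float64(301.0), np.float64(193.0))
```

Emit:
{"op": "move_arm", "data": {"increments": "0.3 1 -50 0 0 0 0.036; 0.3 1 -59 0 0 0 0.036; 0.3 1 -60 0 0 0 0.036; 0.3 1 -60 0 0 0 0.036; 0.3 1 -60 0 0 0 0.036; 0.3 1 -60 0 0 0 0.036; 0.3 0 -60 0 0 0 0.036; 0.3 0 -50 0 0 0 0"}}

```text
t: 14.6
eef_pos: [0.4928, -0.353, 0.1544]
tool_rot: [-0.001, 0.709, 0.705, -0.0]
contact_force: [1.1, 0.6, -1.1]
gripper_width: 0.416
```

Emit:
{"op": "move_arm", "data": {"increments": "0.3 0 -14 0 0 0 0; 0.3 0 0 -20 0 0 0; 0.3 0 0 -35 0 0 0; 0.3 0 0 -20 0 0 0; 0.3 0 0 0 0 0 0; 0.3 0 0 0 0 0 0; 0.3 0 0 0 0 0 0; 0.3 0 0 0 0 0 0"}}

```text
t: 15.6
eef_pos: [0.4945, -0.3651, 0.0812]
tool_rot: [0.001, 0.709, 0.706, 0.0]
contact_force: [0.1, -0.2, -0.6]
gripper_width: 0.414
```

```bash
python3 s.py;  python3 - <<'E'
from h import *
o=grab("g")
p=o["scene"][0]; q=o["top"][0]
cv2.imwrite("pics/g_s.png",cv2.resize(p[200:350,80:260,::-1],None,fx=4,fy=4,interpolation=2))
cv2.imwrite("pics/g_t.png",cv2.resize(q[170:310,380:540,::-1],None,fx=4,fy=4,interpolation=2))
E
```

```text
t 15.60 tcp [ 494.5 -365.1   81.2] jawyaw -0.23 zax [ 0.001 -0.001 -1.   ] F [ 0.1 -0.2 -0.6] w 0.414 q7 0.84
```

View pics/g_s.png

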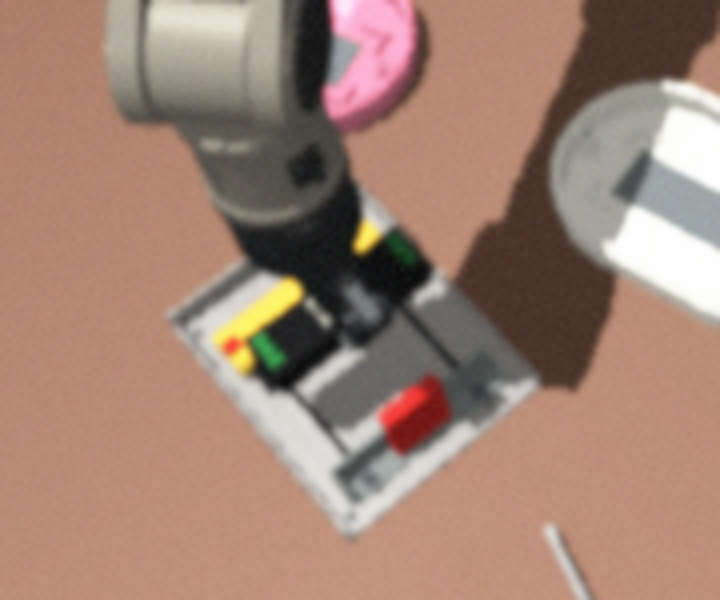

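View pics/g_t.png

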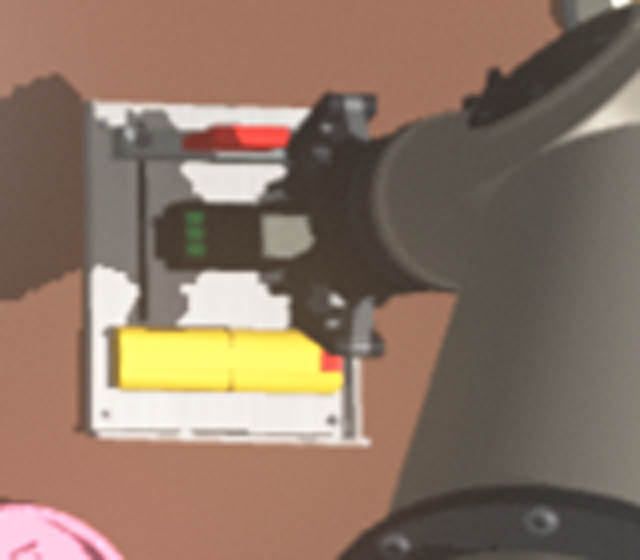

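Emit:
{"op": "move_arm", "data": {"increments": "0.3 0 1 -25 0 0 0.004; 0.3 0 0 -25 0 0 0; 0.3 0 0 -15 0 0 0; 0.3 0 0 -8 0 0 0; 0.3 0 0 -2 0 0 0; 0.3 0 0 -1 0 0 0; 0.3 0 0 -1 0 0 0; 0.3 0 0 0 0 0 0"}}

```text
t: 16.7
eef_pos: [0.4944, -0.3641, 0.004]
tool_rot: [0.001, 0.707, 0.707, 0.0]
contact_force: [-1.3, 0.0, 3.3]
gripper_width: 0.418
```

```bash
python3 s.py
```

```text
t 16.70 tcp [ 494.4 -364.1    4. ] jawyaw -0.00 zax [ 0.001 -0.    -1.   ] F [-1.3  0.   3.3] w 0.418 q7 0.89
```

Emit:
{"op": "move_arm", "data": {"increments": "0.46 0 0 -0.3 0 0 0; 0.5 0 0 0 0 0 0; 0.52 0 0 0 0 0 0; 0.52 0 0 15 0 0 0; 0.52 0 0 30 0 0 0; 0.6 0 0 40 0 0 0; 0.7 0 30 45 0 0 0.15; 0.7 0 45 20 0 0 0.17"}}

```text
t: 17.7
eef_pos: [0.4948, -0.2904, 0.1567]
tool_rot: [0.003, 0.585, 0.811, 0.0]
contact_force: [0.2, 0.0, -0.1]
gripper_width: 0.699
```

Emit:
{"op": "move_arm", "data": {"increments": "0.7 5 56 0 0 0 0.17; 0.7 5 56 0 0 0 0.17; 0.7 5 56 0 0 0 0.17; 0.7 5 56 0 0 0 0.17; 0.7 5 56 0 0 0 0.17; 0.7 5 50 0 0 0 0.13; 0.7 0 0 0 0 0 0; 0.7 0 0 0 0 0 0"}}

```text
t: 18.7
eef_pos: [0.524, 0.0403, 0.1536]
tool_rot: [0.0, 0.136, 0.991, -0.0]
contact_force: [-0.1, 0.2, -0.1]
gripper_width: 0.703
```

```bash
python3 s.py;  python3 - <<'E'
from h import *
o=grab("k")
E
python3 t.py k
```

```text
t 18.70 tcp [524.   40.3 153.6] jawyaw 74.40 zax [ 0.001 -0.001 -1.   ] F [-0.1  0.2 -0.1] w 0.703 q7 1.15
top
bat 824 ctr [ 430.  -364.1] size [ 35.  133.9] yaw91.2 pix (np.float64(436.0), np.float64(260.0))
mod-black none
grip 81 ctr [ 555.6 -363.9] size [ 9.2 41.7] yaw91.4 pix (np.float64(442.0), np.float64(204.0))
scene
bat 581 ctr [ 434.2 -363.2] size [ 38.3 127.8] yaw90.2 pix (np.float64(157.0), np.float64(274.0))
mod-black 322 ctr [ 500.8 -365.1] size [ 38.8 115.7] yaw91.0 pix (np.float64(170.0), np.float64(290.0))
grip 58 ctr [ 561.1 -365.7] size [11.9 40.6] yaw92.7 pix (np.float64(182.0), np.float64(300.0))
top
silver 916 ctr [535.4 176.4] size [ 42.1 118.8] yaw165.4 pix (np.float64(206.0), np.float64(209.0))
white 78 ctr [482.8 127.9] size [13.7 48.6] yaw5.0 pix (np.float64(227.0), np.float64(234.0))
scene
silver 496 ctr [536.5 173.4] size [ 46.3 124.3] yaw165.8 pix (np.float64(324.0), np.float64(182.0))
white 502 ctr [516.5  98.4] size [ 43.5 124.7] yaw165.5 pix (np.float64(301.0), np.float64(192.0))
```

View pics/k_top.png

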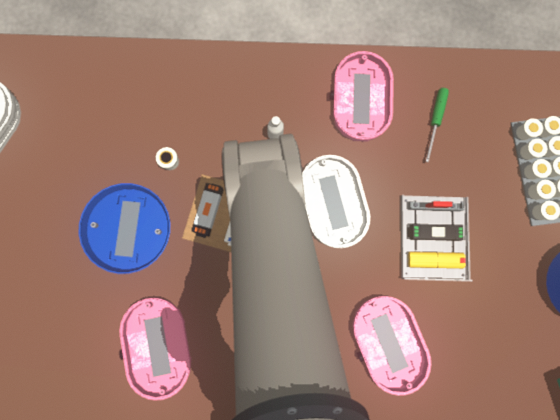

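View pics/k_scene.png

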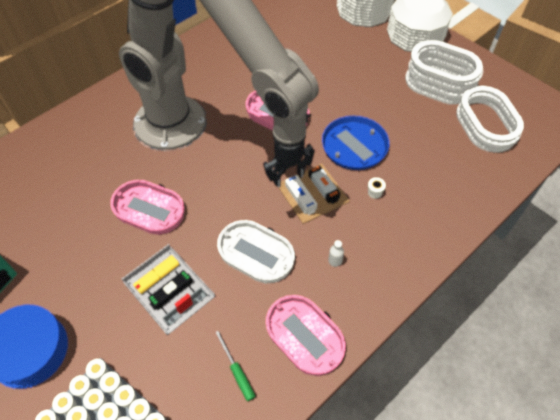

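Both tray parts lie flat side by side (top (437,260) and (438,232)). The silver driver measures (535.5,176) at 165.4°, consistent with 80 mm spacing. I pick it next.

Emit:
{"op": "move_arm", "data": {"increments": "0.7 3.5 40 0 0 0 0.017; 0.7 4 50 0 0 0 0; 0.7 4 46 0 0 0 0; 0.7 0 0 -30 0 0 0; 0.7 0 0 -40 0 0 0; 0.7 0 0 -20 0 0 0; 0.7 0 0 0 0 0 0; 0.7 0 0 0 0 0 0"}}

```text
t: 19.8
eef_pos: [0.5364, 0.1765, 0.064]
tool_rot: [0.001, 0.127, 0.992, 0.0]
contact_force: [1.2, -0.4, -0.4]
gripper_width: 0.705
```

```bash
python3 s.py
```

```text
t 19.80 tcp [536.4 176.5  64. ] jawyaw 75.36 zax [ 0.001  0.    -1.   ] F [ 1.2 -0.4 -0.4] w 0.705 q7 0.92
```

Emit:
{"op": "move_arm", "data": {"increments": "0.7 -0.5 0 -25 0 0 0; 0.7 0 0 -20 0 0 0; 0.7 0 0 -10 0 0 0; 0.7 0 0 -3 0 0 0; 0.7 0 0 0 0 0 0; 0.3 0 0 0 0 0 0; 0.3 0 0 0 0 0 0; 0.3 0 0 0 0 0 0", "newtons": 50}}

```text
t: 20.8
eef_pos: [0.5357, 0.1775, 0.0059]
tool_rot: [0.001, 0.127, 0.992, 0.0]
contact_force: [-0.4, 0.9, 7.1]
gripper_width: 0.456
```

```bash
python3 s.py
```

```text
t 20.80 tcp [535.7 177.5   5.9] jawyaw 75.46 zax [ 0.001  0.001 -1.   ] F [-0.4  0.9  7.1] w 0.456 q7 0.93
```

Emit:
{"op": "move_arm", "data": {"increments": "0.3 0 0 0 0 0 0; 0.3 0 0 5 0 0 0; 0.3 0 0 15 0 0 0; 0.3 0 0 30 0 0 0; 0.3 0 0 40 0 0 0; 0.3 0 0 30 0 0 0; 0.3 0 -30 0 0 0 0.04; 0.3 0 -30 0 0 0 0.04"}}

```text
t: 21.8
eef_pos: [0.535, 0.1168, 0.1263]
tool_rot: [0.001, 0.086, 0.996, 0.0]
contact_force: [0.1, 0.0, -2.1]
gripper_width: 0.458
```

```bash
python3 s.py
```

```text
t 21.80 tcp [535.  116.8 126.3] jawyaw 80.18 zax [ 0.001  0.    -1.   ] F [ 0.1  0.  -2.1] w 0.458 q7 1.10
```

Emit:
{"op": "move_arm", "data": {"increments": "0.3 5 -40 0 0 0 0.08; 0.3 5 -45 0 0 0 0.08; 0.3 5 -45 0 0 0 0.08; 0.3 5 -45 0 0 0 0.08; 0.3 5 -40 0 0 0 0.08; 0.3 4.5 -23 0 0 0 0.038; 0.3 0 0 -20 0 0 0; 0.3 0 0 0 0 0 0"}}

```text
t: 22.8
eef_pos: [0.563, -0.1209, 0.1044]
tool_rot: [-0.001, -0.131, 0.991, 0.0]
contact_force: [-0.5, 1.2, -2.6]
gripper_width: 0.456
```

```bash
python3 s.py;  python3 - <<'E'
from h import *
o=grab("n")
p=o["scene"][0]; q=o["top"][0]
cv2.imwrite("pics/n_s.png",cv2.resize(p[160:310,180:340,::-1],None,fx=4,fy=4,interpolation=2))
cv2.imwrite("pics/n_t.png",cv2.resize(q[140:270,260:410,::-1],None,fx=4,fy=4,interpolation=2))
E
```

```text
t 22.80 tcp [ 563.  -120.9  104.4] jawyaw 105.10 zax [-0.003  0.    -1.   ] F [-0.5  1.2 -2.6] w 0.456 q7 1.94
```

View pics/n_s.png

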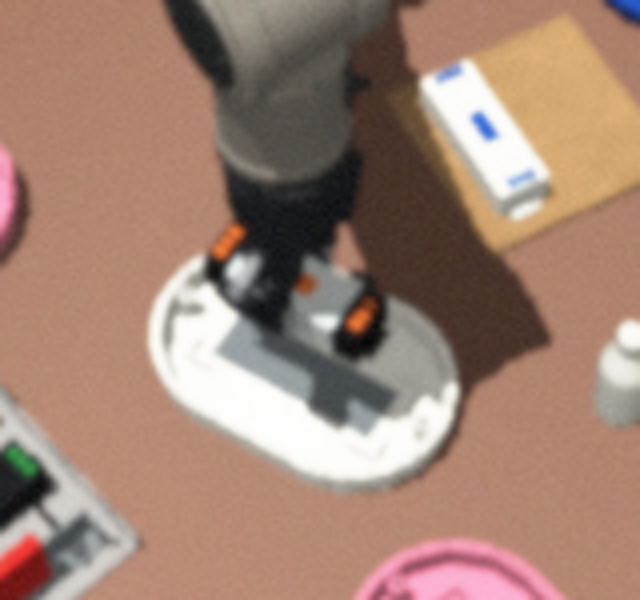

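View pics/n_t.png

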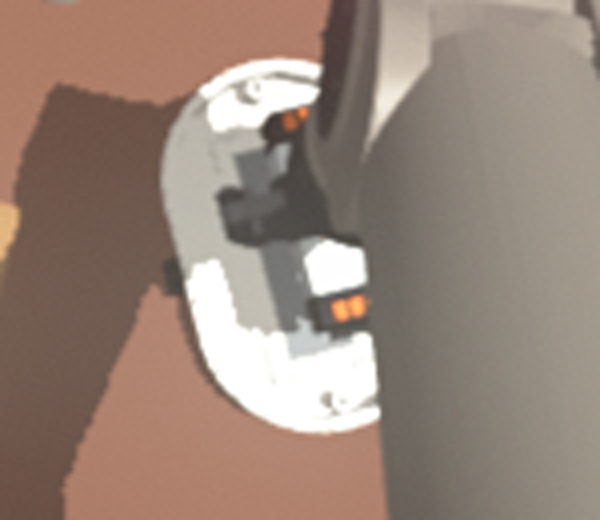

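```bash
python3 - <<'E'
from h import *
_,_,c=load("a","top")
f=lambda u,v,z=.004:(ray(c,290+u/4,145+v/4,z)*1000).round(1)[:2]
print("plate",f(175.75,230)); 
for q in((118,135),(180,122),(233,325),(172,338)): print(f(*q))
print("ribs",f((88+197+250+152)/4,(120+98+312+362)/4,.008))
print("screws",f(170.5,225,.008), f(131,70,.008),f(210,380,.008))
g=lambda u,v,z=.004:(ray(c,70+u/5,175+v/5,z)*1000).round(1)[:2]
print("round plate",g((262+352+314+222)/4,(128+137+410+400)/4), "ribs",g((240+382+335+198)/4,(100+112+435+422)/4,.008))
print("screws",g(118,249,.01),g(440,283,.01))
E
```

```text
plate [ 561.4 -124.1]
[618.6 -88.8]
[ 627.6 -126.3]
[ 504.8 -158.8]
[ 496.2 -122.3]
ribs [ 565.  -121.1]
screws [ 563.7 -120.4] [658.1 -95.8] [ 471.4 -144.5]
round plate [486.6 364.9] ribs [487. 363.]
screws [493.5 442.5] [481.  291.2]
```

The driver is above the seat and parallel to it. The plate, rib and screw centres all agree on about (563.5,-121.5). I lower it.

Emit:
{"op": "move_arm", "data": {"increments": "0.3 0 -0.5 -30 0 0 0.003; 0.3 0 0 -30 0 0 0; 0.3 0 0 -20 0 0 0; 0.3 0 0 -10 0 0 0; 0.3 0 0 -5 0 0 0; 0.3 0 0 -2 0 0 0; 0.3 0 0 -1 0 0 0; 0.3 0 0 0 0 0 0"}}

```text
t: 23.9
eef_pos: [0.5648, -0.1214, 0.0074]
tool_rot: [0.0, -0.133, 0.991, -0.0]
contact_force: [-0.2, 1.3, -2.6]
gripper_width: 0.459
```

```bash
python3 s.py
```

```text
t 23.90 tcp [ 564.8 -121.4    7.4] jawyaw 105.30 zax [ 0.001 -0.    -1.   ] F [-0.2  1.3 -2.6] w 0.459 q7 1.95
```

Emit:
{"op": "move_arm", "data": {"increments": "0.3 -0.5 0 -1 0 0 0; 0.3 0 0 -0.7 0 0 0; 0.3 0 0 -0.5 0 0 0; 0.3 0 0 -0.5 0 0 0; 0.3 0 0 0 0 0 0; 0.3 0 0 0 0 0 0; 0.3 0 0 0 0 0 0; 0.3 0 0 0 0 0 0"}}

```text
t: 24.9
eef_pos: [0.5639, -0.1213, 0.0049]
tool_rot: [-0.0, -0.133, 0.991, 0.0]
contact_force: [-2.9, 0.5, 5.8]
gripper_width: 0.463
```

```bash
python3 s.py
```

```text
t 24.90 tcp [ 563.9 -121.3    4.9] jawyaw 105.30 zax [-0.  0. -1.] F [-2.9  0.5  5.8] w 0.463 q7 1.95
```

Seated, with contact at the expected height. I release, rise, and go towards the white driver, expected at (516.4,99) with jaw yaw 75.3°.

Emit:
{"op": "move_arm", "data": {"increments": "0.52 0 0 0 0 0 0; 0.56 0 0 0 0 0 0; 0.58 0 0 0 0 0 0; 0.58 0 0 15 0 0 0; 0.58 0 0 30 0 0 0; 0.7 0 0 40 0 0 0; 0.7 0 -30 30 0 0 -0.1; 0.7 0 -40 20 0 0 -0.1"}}

```text
t: 25.9
eef_pos: [0.5651, -0.191, 0.1423]
tool_rot: [0.002, -0.033, 0.999, 0.0]
contact_force: [0.9, -0.0, -1.1]
gripper_width: 0.7
```

```bash
python3 s.py;  python3 - <<'E'
from h import *
o=grab("p")
p=o["scene"][0]; q=o["top"][0]
cv2.imwrite("pics/p_s.png",cv2.resize(p[160:310,180:340,::-1],None,fx=4,fy=4,interpolation=2))
cv2.imwrite("pics/p_t.png",cv2.resize(q[140:270,260:410,::-1],None,fx=4,fy=4,interpolation=2))
E
python3 t.py p
```

```text
t 25.90 tcp [ 565.1 -191.   142.3] jawyaw 93.81 zax [ 0.003  0.    -1.   ] F [ 0.9 -0.  -1.1] w 0.700 q7 1.90
top
bat 8 ctr [ 439.1 -298.2] size [2.4 9.4] yaw179.1 pix (np.float64(409.0), np.float64(255.0))
mod-black none
grip none
scene
bat 579 ctr [ 434.1 -363.2] size [ 38.1 127.8] yaw90.4 pix (np.float64(157.0), np.float64(274.0))
mod-black 322 ctr [ 499.9 -365.1] size [ 37.8 115.9] yaw90.4 pix (np.float64(171.0), np.float64(289.0))
grip 64 ctr [ 561.7 -365.5] size [12.1 40.8] yaw89.8 pix (np.float64(182.0), np.float64(300.0))
top
silver none
white 897 ctr [514.6 100.6] size [ 40.9 118.7] yaw165.5 pix (np.float64(239.0), np.float64(218.0))
scene
silver 1 ctr [643.5 254.4] size [0. 0.] yaw0.0 pix (np.float64(369.0), np.float64(188.0))
white 517 ctr [517.1  97.6] size [ 44.8 126.5] yaw165.5 pix (np.float64(301.0), np.float64(192.0))
```

View pics/p_s.png

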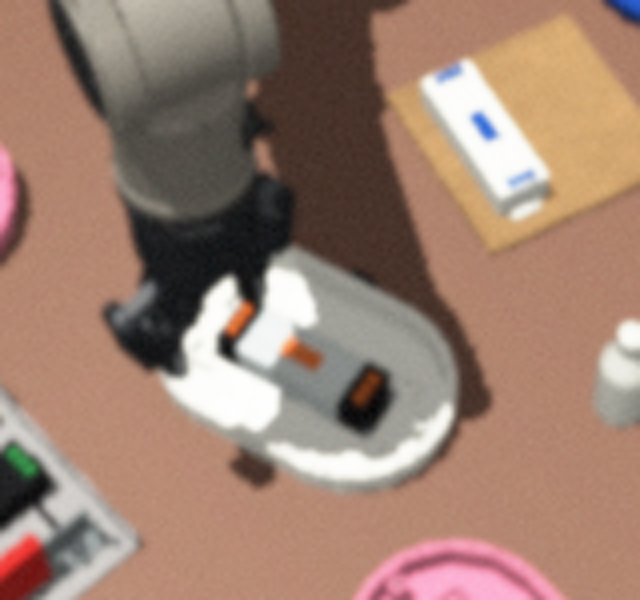

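View pics/p_t.png

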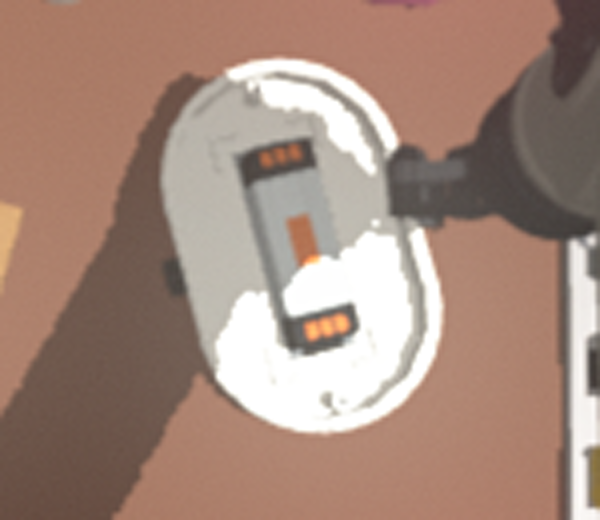

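The silver driver lies flat in the white pan inside the ribs (top crop (295,245)). The white driver is at (515.5,99.5).

Emit:
{"op": "move_arm", "data": {"increments": "0.7 -8 45 0 0 0 -0.06; 0.7 -8 50 0 0 0 -0.06; 0.7 -8 50 0 0 0 -0.06; 0.7 -8 50 0 0 0 -0.06; 0.7 -8 50 0 0 0 -0.06; 0.7 -8.5 45 0 0 0 -0.021; 0.7 0 0 -30 0 0 0; 0.7 0 0 -30 0 0 0"}}

```text
t: 27.0
eef_pos: [0.5156, 0.1002, 0.0796]
tool_rot: [0.001, 0.125, 0.992, 0.001]
contact_force: [0.3, -1.1, 0.1]
gripper_width: 0.704
```

Emit:
{"op": "move_arm", "data": {"increments": "0.7 0 0 -20 0 0 0; 0.7 0 0 0 0 0 0; 0.7 0 0 0 0 0 0; 0.7 0 0 0 0 0 0; 0.7 0 0 0 0 0 0; 0.7 0 0 0 0 0 0; 0.7 0 0 0 0 0 0; 0.7 0 0 0 0 0 0"}}

```text
t: 28.0
eef_pos: [0.5154, 0.0987, 0.0593]
tool_rot: [-0.0, 0.127, 0.992, 0.0]
contact_force: [0.5, -0.4, -0.5]
gripper_width: 0.703
```

```bash
python3 s.py
```

```text
t 28.00 tcp [515.4  98.7  59.3] jawyaw 75.46 zax [-0.  0. -1.] F [ 0.5 -0.4 -0.5] w 0.703 q7 1.05
```

Emit:
{"op": "move_arm", "data": {"increments": "0.7 0 1 -20 0 0 0; 0.7 0 0 -20 0 0 0; 0.7 0 0 -10 0 0 0; 0.7 0 0 -3.3 0 0 0; 0.7 0 0 0 0 0 0; 0.3 0 0 0 0 0 0; 0.3 0 0 0 0 0 0; 0.3 0 0 0 0 0 0"}}

```text
t: 29.0
eef_pos: [0.5161, 0.0999, 0.0068]
tool_rot: [0.001, 0.127, 0.992, 0.0]
contact_force: [-1.1, -0.4, 5.4]
gripper_width: 0.456
```

```bash
python3 s.py
```

```text
t 29.00 tcp [516.1  99.9   6.8] jawyaw 75.45 zax [ 0.001  0.    -1.   ] F [-1.1 -0.4  5.4] w 0.456 q7 1.05
```

Emit:
{"op": "move_arm", "data": {"increments": "0.3 0 0 0 0 0 0; 0.3 0 0 5 0 0 0; 0.3 0 0 15 0 0 0; 0.3 0 0 30 0 0 0; 0.3 0 0 40 0 0 0; 0.3 0 0 30 0 0 0; 0.3 0 30 0 0 0 0.04; 0.3 0 30 0 0 0 0.04"}}

```text
t: 30.0
eef_pos: [0.5157, 0.16, 0.1275]
tool_rot: [0.001, 0.087, 0.996, 0.0]
contact_force: [-0.1, -0.2, -2.1]
gripper_width: 0.459
```

```bash
python3 s.py
```

```text
t 30.00 tcp [515.7 160.  127.5] jawyaw 80.04 zax [ 0.002  0.001 -1.   ] F [-0.1 -0.2 -2.1] w 0.459 q7 1.00
```

Emit:
{"op": "move_arm", "data": {"increments": "0.3 -5 35 0 0 0 0.02; 0.3 -6 40 0 0 0 0.02; 0.3 -6 45 0 0 0 0.02; 0.3 -6 45 0 0 0 0.02; 0.3 -5.4 40 0 0 0 0.01; 0.3 0 0 -30 0 0 0; 0.3 0 0 -10 0 0 0; 0.3 0 0 0 0 0 0"}}

```text
t: 31.0
eef_pos: [0.4869, 0.3633, 0.0857]
tool_rot: [-0.001, 0.043, 0.999, -0.001]
contact_force: [-0.2, -0.0, -0.8]
gripper_width: 0.458
```

```bash
python3 s.py;  python3 - <<'E'
from h import *
o=grab("r")
p=o["scene"][0]; q=o["top"][0]
a=cv2.resize(p[70:200,290:420,::-1],(500,500),interpolation=2)
cv2.imwrite("pics/r_s.png",a)
cv2.imwrite("pics/r_t.png",cv2.resize(q[160:290,60:200,::-1],None,fx=4,fy=4,interpolation=2))
E
```

```text
t 31.00 tcp [486.9 363.3  85.7] jawyaw 85.13 zax [-0.001 -0.002 -1.   ] F [-0.2 -0.  -0.8] w 0.458 q7 0.73
```

View pics/r_s.png

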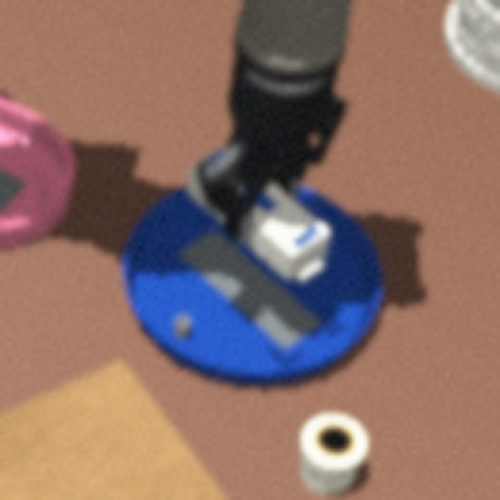

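View pics/r_t.png

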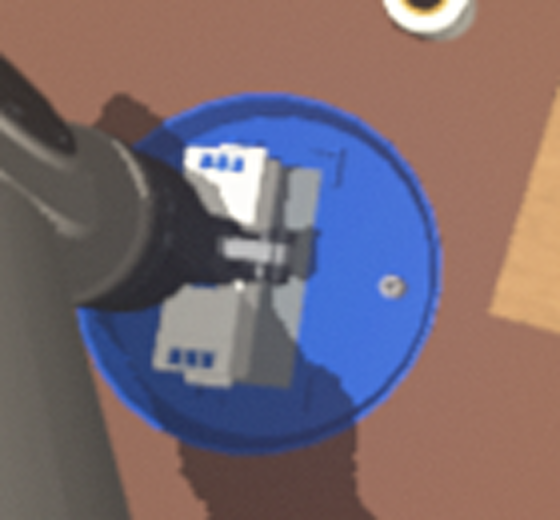

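The driver is parallel to the plate and centred along it (the apparent sideways offset is height parallax). I lower it.

Emit:
{"op": "move_arm", "data": {"increments": "0.3 0 1.5 -25 0 0 0.003; 0.3 0 0 -25 0 0 0; 0.3 0 0 -15 0 0 0; 0.3 0 0 -8 0 0 0; 0.3 0 0 -3 0 0 0; 0.3 0 0 -1 0 0 0; 0.3 0 0 0 0 0 0; 0.3 0 0 0 0 0 0"}}

```text
t: 32.1
eef_pos: [0.4873, 0.3664, 0.0095]
tool_rot: [0.0, 0.04, 0.999, 0.0]
contact_force: [0.3, 0.6, -1.9]
gripper_width: 0.461
```

```bash
python3 s.py
```

```text
t 32.10 tcp [487.3 366.4   9.5] jawyaw 85.37 zax [ 0.001  0.001 -1.   ] F [ 0.3  0.6 -1.9] w 0.461 q7 0.72
```

Emit:
{"op": "move_arm", "data": {"increments": "0.3 0 0 -1.5 0 0 0; 0.3 0 0 -1 0 0 0; 0.3 0 0 -0.7 0 0 0; 0.3 0 0 -0.5 0 0 0; 0.3 0 0 -0.3 0 0 0; 0.3 0 0 0 0 0 0; 0.3 0 0 0 0 0 0; 0.3 0 0 0 0 0 0"}}

```text
t: 33.1
eef_pos: [0.487, 0.3661, 0.0058]
tool_rot: [-0.0, 0.04, 0.999, -0.0]
contact_force: [-3.8, -2.1, 7.2]
gripper_width: 0.463
```

```bash
python3 s.py
```

```text
t 33.10 tcp [487.  366.1   5.8] jawyaw 85.37 zax [-0. -0. -1.] F [-3.8 -2.1  7.2] w 0.463 q7 0.72
```

Seated. I release, rise, and head towards the tray.

Emit:
{"op": "move_arm", "data": {"increments": "0.52 0 0 0 0 0 0; 0.56 0 0 0 0 0 0; 0.58 0 0 0 0 0 0; 0.58 0 0 15 0 0 0; 0.58 0 0 30 0 0 0; 0.58 0 0 40 0 0 0; 0.5 0 -30 40 0 0 -0.1; 0.5 0 -45 25 0 0 -0.15"}}

```text
t: 34.1
eef_pos: [0.4877, 0.2924, 0.1582]
tool_rot: [0.001, 0.166, 0.986, 0.002]
contact_force: [1.1, -0.3, 0.4]
gripper_width: 0.5
```

Emit:
{"op": "move_arm", "data": {"increments": "0.5 5 -55 0 0 0 -0.16; 0.5 5 -60 0 0 0 -0.16; 0.5 5 -60 0 0 0 -0.16; 0.5 5 -60 0 0 0 -0.16; 0.5 5 -60 0 0 0 -0.16; 0.5 5 -60 0 0 0 -0.16; 0.5 5 -60 0 0 0 -0.16; 0.5 5 -60 0 0 0 -0.12"}}

```text
t: 35.1
eef_pos: [0.5275, -0.1854, 0.1563]
tool_rot: [0.0, 0.708, 0.706, 0.001]
contact_force: [0.2, 0.7, 0.2]
gripper_width: 0.499
```

```bash
python3 s.py;  python3 - <<'E'
from h import *
o=grab("u")
p=o["scene"][0]; q=o["top"][0]
cv2.imwrite("pics/u_s.png",cv2.resize(p[70:200,290:420,::-1],(500,500),interpolation=2))
cv2.imwrite("pics/u_t.png",cv2.resize(q[160:290,60:200,::-1],None,fx=4,fy=4,interpolation=2))
E
python3 t.py u
```

```text
t 35.10 tcp [ 527.5 -185.4  156.3] jawyaw -0.22 zax [ 0.002  0.001 -1.   ] F [0.2 0.7 0.2] w 0.499 q7 0.44
top
bat none
mod-black none
grip none
scene
bat 584 ctr [ 434.1 -363.2] size [ 38.2 127.8] yaw90.7 pix (np.float64(157.0), np.float64(274.0))
mod-black 330 ctr [ 500.7 -365. ] size [ 38.6 115.5] yaw91.0 pix (np.float64(170.0), np.float64(290.0))
grip 61 ctr [ 561.1 -365.6] size [11.1 40.6] yaw88.0 pix (np.float64(182.0), np.float64(300.0))
top
silver none
white none
scene
silver 1 ctr [643.5 254.4] size [0. 0.] yaw0.0 pix (np.float64(369.0), np.float64(188.0))
white none
```

View pics/u_s.png

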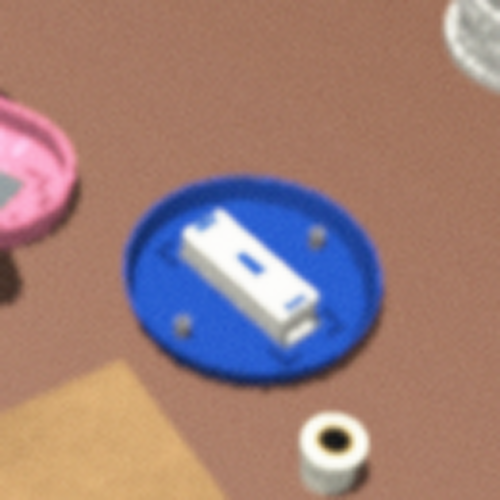

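View pics/u_t.png

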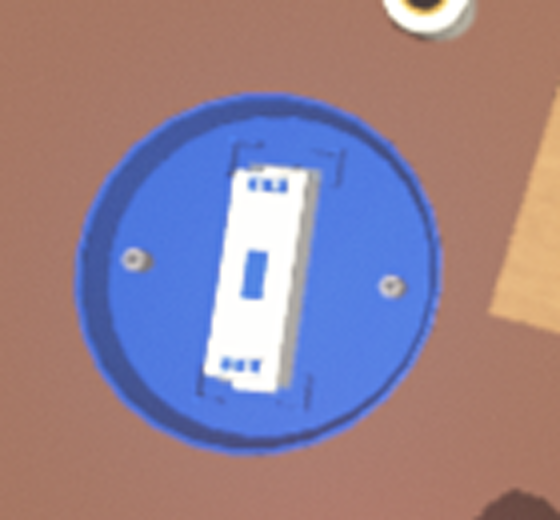

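The white driver sits inside the four ribs (top crop (255,275)). Now the stop: pinch the red grip at (557.5,-364), TCP z 42.

Emit:
{"op": "move_arm", "data": {"increments": "0.5 7 -40 0 0 0 0.004; 0.5 8 -50 0 0 0 0; 0.5 8 -50 0 0 0 0; 0.5 7 -39 0 0 0 0; 0.5 0 0 -30 0 0 0; 0.5 0 0 -30 0 0 0; 0.5 0 0 0 0 0 0; 0.5 0 0 0 0 0 0"}}

```text
t: 36.2
eef_pos: [0.5579, -0.3629, 0.0966]
tool_rot: [0.001, 0.705, 0.709, 0.0]
contact_force: [0.6, -0.7, -0.2]
gripper_width: 0.502
```

```bash
python3 s.py
```

```text
t 36.20 tcp [ 557.9 -362.9   96.6] jawyaw 0.26 zax [ 0.002 -0.001 -1.   ] F [ 0.6 -0.7 -0.2] w 0.502 q7 0.76
```

Emit:
{"op": "move_arm", "data": {"increments": "0.5 0 -1 -25 0 0 -0.004; 0.5 0 0 -20 0 0 0; 0.5 0 0 -9.6 0 0 0; 0.5 0 0 0 0 0 0; 0.3 0 0 0 0 0 0; 0.05 0 0 0 0 0 0; 0.05 0 0 0 0 0 0; 0.05 0 0 0 0 0 0", "newtons": 40}}

```text
t: 37.2
eef_pos: [0.5576, -0.3642, 0.0413]
tool_rot: [0.001, 0.707, 0.707, 0.0]
contact_force: [-0.7, 0.6, 5.6]
gripper_width: 0.128
```

```bash
python3 s.py
```

```text
t 37.20 tcp [ 557.6 -364.2   41.3] jawyaw -0.02 zax [ 0.001 -0.001 -1.   ] F [-0.7  0.6  5.6] w 0.128 q7 0.78
```

Emit:
{"op": "move_arm", "data": {"increments": "0.05 -4 0 0 0 0 0; 0.05 -6 0 0 0 0 0; 0.05 -6 0 0 0 0 0; 0.05 -6 0 0 0 0 0; 0.05 -6 0 0 0 0 0; 0.05 -4 0 0 0 0 0; 0.05 -4 0 0 0 0 0; 0.05 -4 0 0 0 0 0"}}

```text
t: 38.2
eef_pos: [0.5182, -0.3639, 0.0413]
tool_rot: [0.001, 0.707, 0.707, 0.001]
contact_force: [3.2, 0.8, 6.3]
gripper_width: 0.13
```

```bash
python3 s.py
```

```text
t 38.20 tcp [ 518.2 -363.9   41.3] jawyaw 0.01 zax [ 0.003 -0.001 -1.   ] F [3.2 0.8 6.3] w 0.130 q7 0.82
```

Emit:
{"op": "move_arm", "data": {"increments": "0.05 -4 0 0 0 0 0; 0.05 -4 0 0 0 0 0; 0.05 -4 0 0 0 0 0; 0.05 -4 0 0 0 0 0; 0.05 -3 0 0 0 0 0; 0.05 -3 0 0 0 0 0; 0.05 -3 0 0 0 0 0; 0.05 0 0 0 0 0 0"}}

```text
t: 39.2
eef_pos: [0.4931, -0.3638, 0.0413]
tool_rot: [0.001, 0.707, 0.707, 0.001]
contact_force: [2.1, 1.2, 7.1]
gripper_width: 0.129
```

```bash
python3 s.py;  python3 - <<'E'
from h import *
o=grab("v")
p=o["scene"][0]
cv2.imwrite("pics/v_s.png",cv2.resize(p[200:350,80:260,::-1],None,fx=4,fy=4,interpolation=2))
E
```

```text
t 39.20 tcp [ 493.1 -363.8   41.3] jawyaw 0.01 zax [ 0.002 -0.    -1.   ] F [2.1 1.2 7.1] w 0.129 q7 0.85
```

View pics/v_s.png

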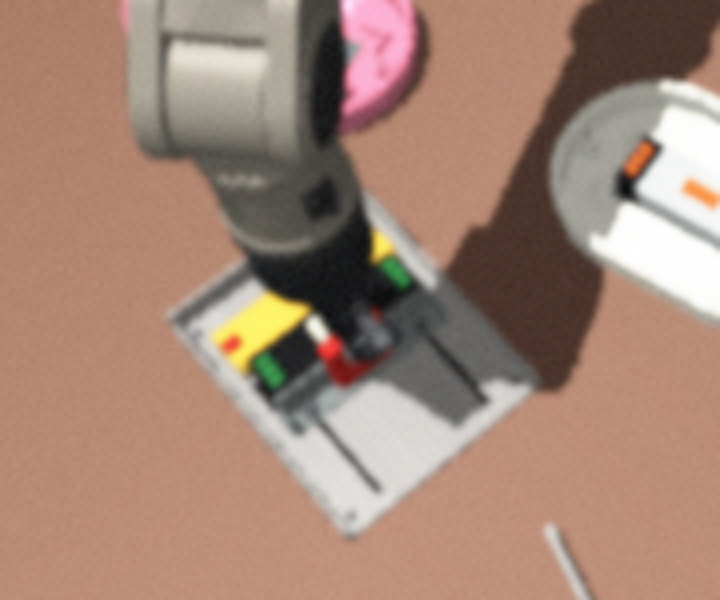

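The stop is pushing the module squarely and it is about to touch the battery. I continue to the wall; the expected snug position is x≈471, so I use small steps near the end.

Emit:
{"op": "move_arm", "data": {"increments": "0.05 -3 0 0 0 0 0; 0.05 -3 0 0 0 0 0; 0.05 -3 0 0 0 0 0; 0.05 -3 0 0 0 0 0; 0.05 -2 0 0 0 0 0; 0.05 -2 0 0 0 0 0; 0.05 -1 0 0 0 0 0; 0.05 0 0 0 0 0 0"}}

```text
t: 40.3
eef_pos: [0.4766, -0.3637, 0.0413]
tool_rot: [0.001, 0.707, 0.707, 0.001]
contact_force: [3.4, 1.2, 6.3]
gripper_width: 0.129
```

```bash
python3 s.py
```

```text
t 40.30 tcp [ 476.6 -363.7   41.3] jawyaw 0.03 zax [ 0.003 -0.    -1.   ] F [3.4 1.2 6.3] w 0.129 q7 0.86
```

Emit:
{"op": "move_arm", "data": {"increments": "0.05 -1 0 0 0 0 0; 0.05 -1 0 0 0 0 0; 0.05 -0.5 0 0 0 0 0; 0.05 -0.5 0 0 0 0 0; 0.05 0 0 0 0 0 0; 0.05 0 0 0 0 0 0; 0.05 0 0 0 0 0 0; 0.05 0 0 0 0 0 0"}}

```text
t: 41.3
eef_pos: [0.4738, -0.3637, 0.0413]
tool_rot: [0.001, 0.707, 0.707, 0.001]
contact_force: [2.6, 1.4, 5.9]
gripper_width: 0.127
```

```bash
python3 s.py
```

```text
t 41.30 tcp [ 473.8 -363.7   41.3] jawyaw 0.03 zax [ 0.003 -0.    -1.   ] F [2.6 1.4 5.9] w 0.127 q7 0.87
```

Emit:
{"op": "move_arm", "data": {"increments": "0.05 -0.5 0 0 0 0 0; 0.05 -0.5 0 0 0 0 0; 0.05 -0.5 0 0 0 0 0; 0.05 -0.5 0 0 0 0 0; 0.05 0 0 0 0 0 0; 0.05 0 0 0 0 0 0; 0.05 0 0 0 0 0 0; 0.05 0 0 0 0 0 0"}}

```text
t: 42.3
eef_pos: [0.4718, -0.3637, 0.0413]
tool_rot: [0.001, 0.707, 0.707, 0.001]
contact_force: [3.1, 0.8, 6.7]
gripper_width: 0.131
```

```bash
python3 s.py
```

```text
t 42.30 tcp [ 471.8 -363.7   41.3] jawyaw 0.03 zax [ 0.003 -0.    -1.   ] F [3.1 0.8 6.7] w 0.131 q7 0.87
```

Emit:
{"op": "move_arm", "data": {"increments": "0.05 -0.5 0 0 0 0 0; 0.05 -0.5 0 0 0 0 0; 0.05 0 0 0 0 0 0; 0.05 0 0 0 0 0 0; 0.05 0 0 0 0 0 0; 0.05 0 0 0 0 0 0; 0.05 0 0 0 0 0 0; 0.05 0 0 0 0 0 0"}}

```text
t: 43.3
eef_pos: [0.4708, -0.3637, 0.0413]
tool_rot: [0.001, 0.707, 0.707, 0.001]
contact_force: [4.1, 1.7, 6.8]
gripper_width: 0.129
```

```bash
python3 s.py
```

```text
t 43.30 tcp [ 470.8 -363.7   41.3] jawyaw 0.03 zax [ 0.003 -0.001 -1.   ] F [4.1 1.7 6.8] w 0.129 q7 0.87
```

Emit:
{"op": "move_arm", "data": {"increments": "0.05 -0.5 0 0 0 0 0; 0.05 -0.5 0 0 0 0 0; 0.05 0 0 0 0 0 0; 0.05 0 0 0 0 0 0; 0.05 0 0 0 0 0 0; 0.05 0 0 0 0 0 0; 0.05 0 0 0 0 0 0; 0.05 0 0 0 0 0 0"}}

```text
t: 44.3
eef_pos: [0.4698, -0.3637, 0.0413]
tool_rot: [0.001, 0.707, 0.707, 0.001]
contact_force: [3.2, 1.5, 6.5]
gripper_width: 0.132
```

```bash
python3 s.py; python3 - <<'E'
from h import *
o=grab("w")
p=o["scene"][0]; q=o["top"][0]
cv2.imwrite("pics/w_s.png",cv2.resize(p[220:330,100:220,::-1],None,fx=5,fy=5,interpolation=2))
cv2.imwrite("pics/w_t.png",cv2.resize(q[180:300,390:480,::-1],None,fx=5,fy=5,interpolation=2))
E
```

```text
t 44.30 tcp [ 469.8 -363.7   41.3] jawyaw 0.03 zax [ 0.003 -0.    -1.   ] F [3.2 1.5 6.5] w 0.132 q7 0.87
```

View pics/w_s.png

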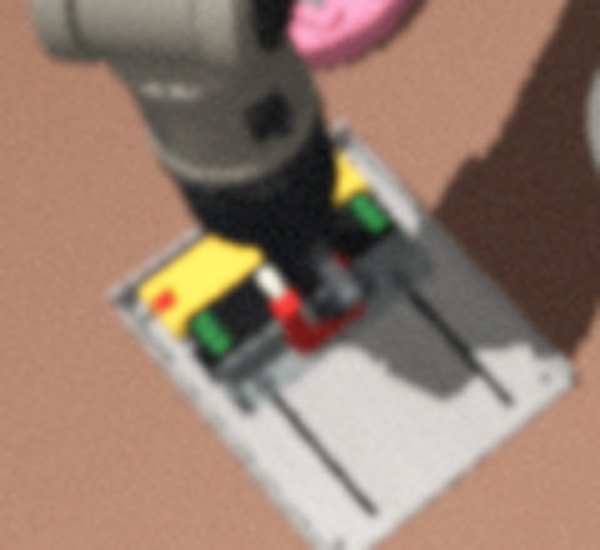

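View pics/w_t.png

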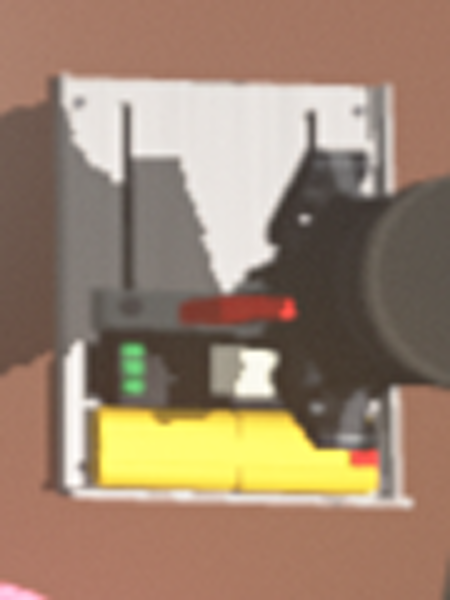

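Everything is square, with a gap of a millimetre or so left at the wall. I keep nudging until the force rises.

Emit:
{"op": "move_arm", "data": {"increments": "0.05 -0.5 0 0 0 0 0; 0.05 -0.5 0 0 0 0 0; 0.05 0 0 0 0 0 0; 0.05 0 0 0 0 0 0; 0.05 0 0 0 0 0 0; 0.05 0 0 0 0 0 0; 0.05 0 0 0 0 0 0; 0.05 0 0 0 0 0 0"}}

```text
t: 45.4
eef_pos: [0.4688, -0.3637, 0.0413]
tool_rot: [0.001, 0.707, 0.707, 0.001]
contact_force: [3.9, 1.9, 6.8]
gripper_width: 0.124
```

```bash
python3 s.py
```

```text
t 45.40 tcp [ 468.8 -363.7   41.3] jawyaw 0.04 zax [ 0.003 -0.    -1.   ] F [3.9 1.9 6.8] w 0.124 q7 0.87
```

Emit:
{"op": "move_arm", "data": {"increments": "0.05 -0.5 0 0 0 0 0; 0.05 -0.5 0 0 0 0 0; 0.05 0 0 0 0 0 0; 0.05 0 0 0 0 0 0; 0.05 0 0 0 0 0 0; 0.05 0 0 0 0 0 0; 0.05 0 0 0 0 0 0; 0.05 0 0 0 0 0 0"}}

```text
t: 46.4
eef_pos: [0.4687, -0.3637, 0.0413]
tool_rot: [0.002, 0.707, 0.707, 0.001]
contact_force: [5.8, 1.2, 4.3]
gripper_width: 0.131
```

```bash
python3 s.py
```

```text
t 46.40 tcp [ 468.7 -363.7   41.3] jawyaw 0.06 zax [ 0.004 -0.001 -1.   ] F [5.8 1.2 4.3] w 0.131 q7 0.87
```

The TCP stopped moving (468.8→468.7 for a 1 mm command) and the force rises. One more nudge to confirm.

Emit:
{"op": "move_arm", "data": {"increments": "0.05 -0.5 0 0 0 0 0; 0.05 -0.5 0 0 0 0 0; 0.05 -0.5 0 0 0 0 0; 0.05 0 0 0 0 0 0; 0.05 0 0 0 0 0 0; 0.05 0 0 0 0 0 0; 0.05 0 0 0 0 0 0; 0.05 0 0 0 0 0 0"}}

```text
t: 47.4
eef_pos: [0.4687, -0.3637, 0.0413]
tool_rot: [0.003, 0.706, 0.708, 0.002]
contact_force: [9.7, 0.4, 1.9]
gripper_width: 0.133
```

```bash
python3 s.py
```

```text
t 47.40 tcp [ 468.7 -363.7   41.3] jawyaw 0.10 zax [ 0.007 -0.002 -1.   ] F [9.7 0.4 1.9] w 0.133 q7 0.87
```

Snug: position fixed and the force grows to 9.7 N. I relieve the wind-up slightly, open and rise.

Emit:
{"op": "move_arm", "data": {"increments": "0.05 1.2 0 0 0 0 0; 0.05 0 0 0 0 0 0; 0.2 0 0 0 0 0 0; 0.3 0 0 0 0 0 0; 0.35 0 0 0 0 0 0; 0.35 0 0 15 0 0 0; 0.35 0 0 30 0 0 0; 0.35 0 0 40 0 0 0"}}

```text
t: 48.4
eef_pos: [0.465, -0.3636, 0.1265]
tool_rot: [-0.001, 0.707, 0.707, -0.0]
contact_force: [0.5, -0.2, 0.5]
gripper_width: 0.348
```

Emit:
{"op": "move_arm", "data": {"increments": "0.35 0 30 20 0 0 0; 0.35 0 50 0 0 0 0; 0.35 0 50 0 0 0 0; 0.35 0 60 0 0 0 0; 0.35 0 60 0 0 0 0; 0.35 0 60 0 0 0 0; 0.35 0 50 0 0 0 0; 0.35 0 0 0 0 0 0"}}

```text
t: 49.4
eef_pos: [0.4659, 0.0002, 0.1462]
tool_rot: [-0.0, 0.705, 0.71, 0.001]
contact_force: [-1.5, -1.0, -0.4]
gripper_width: 0.352
```

```bash
python3 s.py; python3 - <<'E'
from h import *
o=grab("x")
p=o["scene"][0]; q=o["top"][0]
a=cv2.resize(p[220:330,100:220,::-1],None,fx=5,fy=5,interpolation=2)
cv2.imwrite("pics/x_s.png",a)
cv2.imwrite("pics/x_t.png",cv2.resize(q[180:300,390:480,::-1],None,fx=5,fy=5,interpolation=2))
E
python3 t.py x
```

```text
t 49.40 tcp [4.659e+02 2.000e-01 1.462e+02] jawyaw 0.41 zax [ 0.001  0.002 -1.   ] F [-1.5 -1.  -0.4] w 0.352 q7 0.03
top
bat 847 ctr [ 405.5 -364.9] size [ 36.6 132.2] yaw89.4 pix (np.float64(436.0), np.float64(270.0))
mod-black none
grip 96 ctr [ 468.7 -362.9] size [ 9.1 43.6] yaw91.3 pix (np.float64(443.0), np.float64(242.0))
scene
bat 534 ctr [ 404.8 -362.1] size [ 40.  131.4] yaw92.6 pix (np.float64(150.0), np.float64(267.0))
mod-black 94 ctr [ 444.5 -396.2] size [26.8 30.1] yaw173.4 pix (np.float64(148.0), np.float64(282.0))
grip 68 ctr [ 472.3 -363.9] size [14.4 43.7] yaw92.1 pix (np.float64(162.0), np.float64(277.0))
top
silver none
white none
scene
silver none
white none
```

View pics/x_s.png

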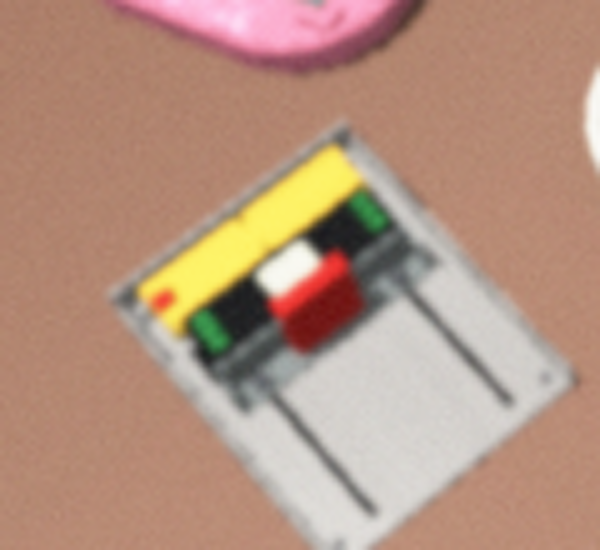

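View pics/x_t.png

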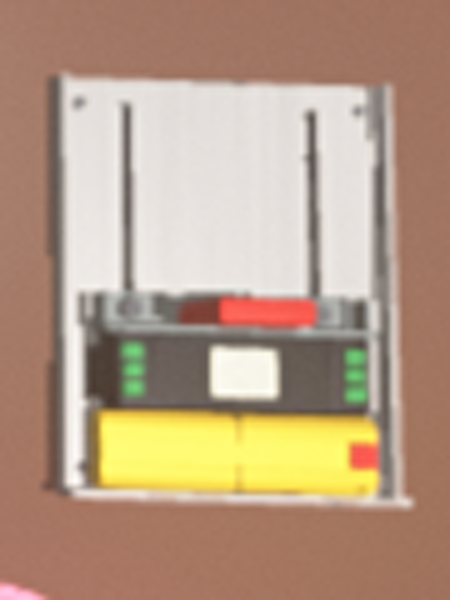

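View pics/x_top.png

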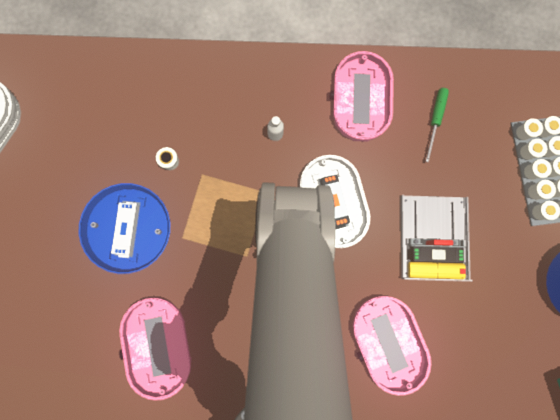

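View pics/x_scene.png

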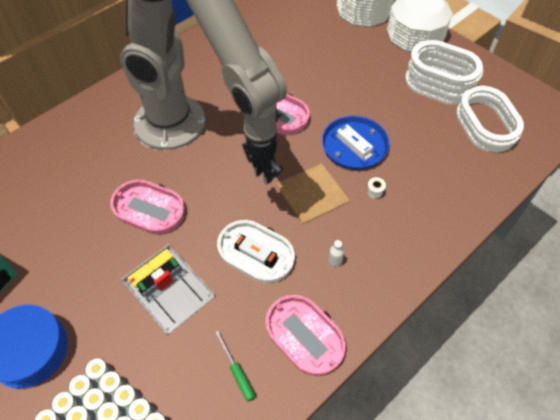

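The tray shows battery, module and stop in contact at the end wall (scene crop (240,230)). Both drivers are in their seats, and the bottle (275,128) and lampholder (167,157) have not moved. I hand it in.

```bash
python3 -c "
from station import bot
print(bot.hand_in())"; python3 s.py
```

```text
the job is handed in; nothing more can be done
None
the job is handed in; nothing more can be done
```

The pile is apart and loaded, and the job was handed in at about 49 s of the 128 s allowed.

- **Order:** I had to move the battery and module to the tray first, because they lay on top of the drivers. Then the silver driver went into the white oval body and the white driver into the blue round one. The stop came last.
- **Drivers:** each went down to contact at the expected height before I let go. The pictures show both flat between the corner ribs.
- **Tray:** I pushed the stop until the grip no longer moved (x = 468.7 mm) and the force rose to about 10 N. The last pictures show battery, module and stop touching at the end wall, still square after I let go.
- **Bystanders:** the oil bottle and the lampholder are at the same pixels as at the start.

**Disagreements:**
- The stop came to rest about 2 mm past my camera estimate (471 mm), which is within the calibration error.
- The stop's starting position looked about 9 mm forward of the given zero. The 87 mm of travel fits the given snug value of 96 mm only with that offset.
- The last check gave no usable outline of the module, so its final fit rests on the pictures and the force reading.

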